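# Fit a drive collar on the rotator shaft's flat and hold it for tightening

### The arm

A 6-joint arm with a two-finger parallel gripper is mounted at the origin on the work surface. World frame = base frame: x ahead of the robot, y to its left, z up, the work surface at z = 0. Lengths are in m, angles in rad, forces in N, time in s.
With the tool pointing down it reaches from about 0.25 to 0.725 m from the base axis. Payload 4 kg.
Tool frame: the origin (TCP) lies at the very end of the fingers, on their centre line; the grasp point (between the pads) lies 19 mm behind it; x points along the fingers, z is the direction in which the jaws open and shut, and the axes are right-handed (so a half turn about x gives the same grasp; the last joint's range is limited). The gripper opens to 85 mm and grips with 20 to 120 N. Pads are 22 mm wide; open, the fingers measure 114 mm over their backs; the gripper's body (76 mm by 85 mm) begins 54 mm behind the grasp point. The pads swing forward as they close: fully open they stand 13 mm farther back than shut.
Start: joints at [0, 0.241, 0.005, 1.335, 0, 1.571], TCP at [0.5, -0, 0.231] pointing down, gripper open.
Joint ranges: [-2.72, 2.72], [-1.05, 1.87], [-1.09, 1.28], [-1.99, 2.15], [-1.42, 1.44], [-3.14, 3.14]. Speed limits (rad/s): [2.79, 2.79, 3.14, 3.14, 3.14, 3.14].

### API

Orientations are given as a unit quaternion [x, y, z, w].
In Python, from workcell import bot gives the robot as it stands.
- The arm moves only by the tool apply_moves, never from a script. Its argument "targets" is one flat list of numbers, 7 for each row, row after row: the shift along the tool's x, y, z in units of 25 cm (1.0 is 25 cm), then the turn, a rotation vector about the tool's x, y, z in units of 0.5 rad (1.0 is 0.5 rad), then the opening, from 0 (shut) to 1 (fully open). In form: [tx, ty, tz, wx, wy, wz, claw, tx, ty, tz, wx, wy, wz, claw, ...]. A call has 1 to 12 rows; each row is the pose to reach, as a shift and turn from the pose commanded when the call began, along the tool's axes at that moment; what a row does not reach only later rows make up. A row lasts 1/12 s, in which the tool goes at most 41.7 mm and 7.16 degrees, less where a joint would pass 70% of its speed; a pose out of reach is approached as far as the arm can. A call with a number of a shift or a turn outside -1 to 1 is refused whole. A call with a gripper value outside its range is refused whole. The fingers move at their own pace and stop on an object; the grip force is fixed at half the most. Time passes only in rows, so rows that repeat a pose let the fingers close. It gives the time, the measured TCP pose, the force and the opening at its end, in the units of the state.
- bot.get_obs(): the state, without advancing time (a new reading comes with each control period).
- bot.camera(name): name is "scene" or "side" or "wrist"; returns (picture, depth): 384x512x3 uint8, red, green, blue; 384x512 float32, m along the optical axis (not along the pixel's ray), 0 where there is no reading.
- bot.camera_params(name): a dict with "fx", "fy", "cx", "cy" (pixels), "T" (4x4, takes a point from camera to world coordinates); the wrist camera has in their place "tool_from_camera" (4x4, takes a point from camera to tool coordinates, whose origin is the TCP and whose axes are the tool frame's). Camera axes: x right, y up, looking along -z (the intrinsics and any distortion apply to the point x, -y, -z); pixel columns grow to the right and rows downward; lengths in m; the calibration is good to about 2 mm. A picture is of the moment at which its call begins: read the wrist's pose just before it. camera_params takes no time and is no camera call.
- bot.job_done(): hands the job in, once; it reports no verdict.
The state is a dict: "clock": time; "joint_pos": joint angles; "joint_vel": joint speeds; "tau": joint torques, N m; "eef_pos": TCP position; "tool_rot": TCP orientation; "ft_force": force on the tool from outside, world axes, zero at the start; "ft_torque": the same for the moment, N m; "grip_width": finger opening in m.
Only numpy, scipy, OpenCV 4.12 (cv2) and the standard library are available. Lean on these libraries where they do the work, as an engineer would, in place of code of your own. Each camera call takes 0.05 s, during which the arm holds its last target.

### The job

First push the red plate of the blue holder's spring ejector all the way so that the aluminium collar comes out from under the clear roof, and let the ejector spring back. Then grip the rotator's upright shaft with one finger seated on its brass-coloured flat and turn it until the flat faces the orange key guide. Finally slide the collar over the shaft, its set screw (red mark) on the flat and facing the guide, and finish still gripping it there with its top flush with the shaft's top end, clear of the housing below and not let go; leave everything else where it stands.

Things in the scene. Friction and masses are not known exactly. Their poses are not given: they have to be found in the camera images.
- drive: rotator drive, fixed: white housing 125 (x) x 200 (y) x 50 mm high. Origin on the table directly under the shaft's axis; x, y level, z up. The housing runs from y = -65 to +135 mm. The orange key guide stands on it at y = +89 to +126 mm, x = 0, its top 90 mm above the table, and points at the shaft along -y
- shaft_top (a point): centre of the shaft's top end, on the shaft axis, 100 mm above the table and 50 mm above the housing; axes as the drive's. The shaft is dark steel, 24 mm diameter, its topmost 4 mm tapered to 19 mm
- shaft (a joint): angle of the shaft in rad about the upright axis, counter-clockwise positive seen from above; 0 when the flat faces the key guide (drive +y); at the start the flat has been left turned clockwise (negative). Turns from -1.7 to 1.7, stays where it is left (0.06 N m of friction)
- flat_mid (a point): the brass-coloured flat on one side of the shaft, turning with it: 18 mm wide, from 52 mm above the table to the shaft's top. Its face lies 7.5 mm from the shaft axis (so the shaft measures 19.5 mm over the flat, 24 mm elsewhere). This point is the middle of the face, 76 mm above the table; +y is the direction the flat faces
- guide_tip (a point): tip of the orange key guide, 89 mm from the shaft axis along the drive's +y, 83 mm above the table
- holder: collar holder, fixed. Origin on the table under the nest's centre; the collar is pushed out along +y. Base plate 70 mm wide, 10 mm thick, y = -36 to +100 mm, with a 5 mm stop lip at the +y end. Nest with blue side walls and clear roof from y = -26 to +26 mm, 59 mm wide, 50 mm high; beyond it an open platform where the collar comes to rest, centre near y = +62 mm
- ejector (a joint): travel of the ejector slide in m: 0 home, 0.062 fully pressed (along the holder's +y); spring 1 N at home, 4 N fully pressed; it returns by itself when let go
- ejector_plate (a point): middle of the pushing face of the red ejector plate (it faces holder -y; push it along +y). The plate is upright, 40 mm wide (x), 8 mm thick, from 14 to 56 mm above the table, this point at 40 mm; at home it lies at y = -104 mm in the holder's frame; axes as the holder's
- collar_center (a point): centre of the aluminium collar (half-way up its 26 mm height). Round, 46 mm outside, bore 26.4 mm, with two parallel wrench flats at its +x and -x sides, 40 mm apart and 23 mm wide, made to be gripped. z up; set screw on the +y side. At the start it stands on the holder's 10 mm base under the roof, screw towards the holder's +y, flats between the side walls
- collar_top (a point): centre of the collar's top face, 13 mm above point collar_center
- collar_screw (a point): outer end of the set screw (8 mm thick), 22.5 mm from the collar's axis along its +y, half-way up; a red mark lies on the collar's top above it. Its nose reaches into the bore to 8.8 mm from the axis, so the collar goes on only with the screw over the shaft's flat
- petri: bystander, leave alone: shallow clear dish, 90 mm across, 16 mm high, origin at its underside centre
- pink_jar: bystander, leave alone: open pink plastic jar, 88 mm across, 85 mm high, origin at its underside centre
- blue_pot: bystander, leave alone: small pale-blue pot with blue lid, 72 mm across, 63 mm high, origin at its underside centre
- spare_bush: bystander, leave alone: plain brass ring, 38 mm across, 14 mm high, not the collar, origin at its underside centre
- forceps: bystander, leave alone: steel forceps 110 mm long lying flat, origin at the middle underneath
- hex_driver: bystander, leave alone: yellow-handled driver 150 mm long lying flat, origin at the middle underneath
- slide_box: bystander, leave alone: closed green box 80 x 60 x 35 mm, origin at its underside centre

How it is judged:
By the outcome, as a careful person would: the job done as asked, in the order asked, and still so for the second after the job is handed in, while the arm keeps its last pose, push and grip.
It also fails if it takes over 62 s, if anything falls off the work surface, if the arm or the gripper's body presses on something with over 40 N, if the wrist force passes 120 N, or if a joint passes its speed limit or range.

## Working session

There is one attempt and no reset: what is moved stays moved. The work goes in short steps, Python scripts to look and compute and a tool call to move; the robot and the scene stay as the last step left them, time stands still between calls to the robot, and variables do not carry over. Pictures are saved under pics/ and viewed, and the job is handed in when it is done.

Besides the shell and the picture viewer there is one more tool, called after ">>>" by a JSON object that holds its "name" and its "arguments". apply_moves: Moves the arm, as the interface text tells. Its arguments: {"type":"object","properties":{"targets":{"type":"array"}},"required":["targets"]}

```bash
ls; mkdir -p pics
python3 - <<'E'
from workcell import bot
import cv2,numpy as np
print(bot.get_obs())
for n in ["scene","side","wrist"]:
    p,d=bot.camera(n); cv2.imwrite(f"pics/{n}0.png",p[:,:,::-1]); np.save(f"pics/{n}0.npy",d)
    c=bot.camera_params(n); print(n,{k:(np.round(v,4).tolist() if hasattr(v,'shape') else v) for k,v in c.items()})
E
```

```text
pics
{'clock': 0.0, 'joint_pos': array([ 1.65981340e-05,  2.41446372e-01,  3.75637812e-03,  1.33519674e+00,
       -9.90165681e-06,  1.57083879e+00]), 'joint_vel': array([-0.00027465,  0.00122865,  0.00104084, -0.00127153, -0.00021319,
       -0.00080567]), 'tau': array([ 5.50268451e-04, -3.72315860e+01,  2.52406776e+01,  1.67737965e-02,
        2.29149265e-05,  1.14679995e-05]), 'eef_pos': array([4.99384263e-01, 5.28369406e-06, 2.30408544e-01]), 'tool_rot': array([ 5.61966517e-06,  7.07845465e-01, -1.26648431e-05,  7.06367324e-01]), 'ft_force': array([-0.70832376, -0.40987644, -0.63069147]), 'ft_torque': array([ 0.03036825,  0.0341205 , -0.05137202]), 'grip_width': 0.08544810818160359}
scene {'fx': 397.3462157177031, 'fy': 397.3462157177031, 'cx': 250.26573650748296, 'cy': 195.00307326927305, 'T': [[0.8094, -0.4706, 0.3513, 0.949], [0.5873, 0.6425, -0.4922, -0.5137], [0.0059, 0.6047, 0.7964, 0.9025], [0.0, 0.0, 0.0, 1.0]]}
side {'fx': 398.68236574476407, 'fy': 398.68236574476407, 'cx': 248.0511098708958, 'cy': 191.6133679405052, 'T': [[-0.9508, 0.1545, -0.2687, 0.3398], [-0.3095, -0.5173, 0.7979, 0.7021], [-0.0157, 0.8418, 0.5396, 0.5624], [0.0, 0.0, 0.0, 1.0]]}
wrist {'fx': 285.1447448921788, 'fy': 285.1447448921788, 'cx': 252.16438156625094, 'cy': 189.40974939903862, 'tool_from_camera': [[-0.0004, 0.3123, -0.95, -0.1418], [-0.0007, 0.95, 0.3123, 0.0797], [1.0, 0.0008, -0.0001, -0.0002], [0.0, 0.0, 0.0, 1.0]]}
```

View pics/scene0.png

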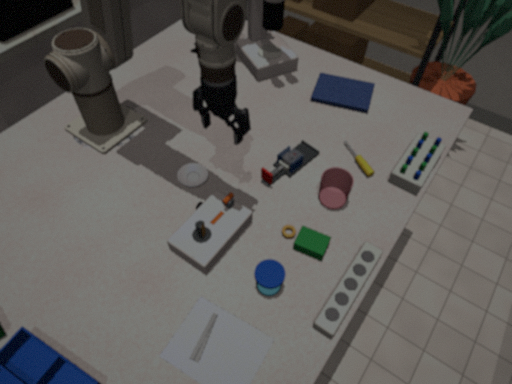

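View pics/side0.png

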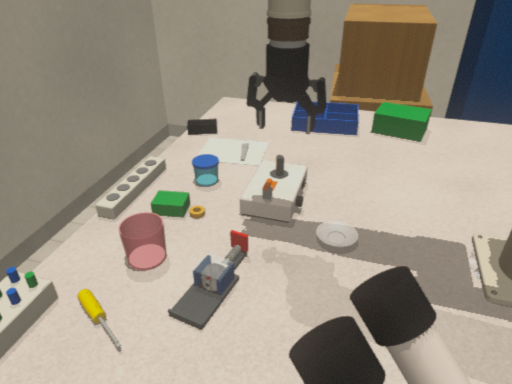

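View pics/wrist0.png

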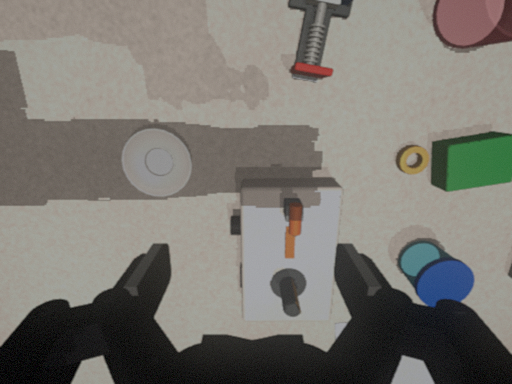

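Drive is near the gripper (wrist px ~(290,250)), holder further to +y, with its red plate at wrist (312,72), scene (267,174), side (239,241). I'll zoom in and build the helpers.

```bash
cat > h.py <<'E'
from workcell import bot
import cv2,numpy as np
from scipy.spatial.transform import Rotation as R
def cam(n,obs=None):
    c=bot.camera_params(n)
    K=(c['fx'],c['fy'],c['cx'],c['cy'])
    if n=='wrist':
        T=np.eye(4);T[:3,:3]=R.from_quat(obs['tool_rot']).as_matrix();T[:3,3]=obs['eef_pos'];T=T@np.array(c['tool_from_camera'])
    else: T=np.array(c['T'])
    return K,T
def ray(C,u,v):
    (fx,fy,cx,cy),T=C
    d=np.array([(u-cx)/fx,-(v-cy)/fy,-1.]);return T[:3,3],T[:3,:3]@d
def plane(C,u,v,z):
    o,d=ray(C,u,v);return o+d*(z-o[2])/d[2]
def pt(C,u,v,dep): o,d=ray(C,u,v);return o+d*dep
def proj(C,P):
    (fx,fy,cx,cy),T=C;p=T[:3,:3].T@(np.asarray(P,float)-T[:3,3]);return np.array([cx+fx*p[0]/-p[2],cy-fy*p[1]/-p[2]])
def cloud(C,D):
    v,u=np.mgrid[:D.shape[0],:D.shape[1]];(fx,fy,cx,cy),T=C
    P=np.stack([(u-cx)/fx*D,-(v-cy)/fy*D,-D],-1);P=P@T[:3,:3].T+T[:3,3];P[D<=0]=np.nan;return P
def tri(*rays):
    A=np.zeros((3,3));b=np.zeros(3)
    for o,d in rays:
        d=d/np.linalg.norm(d);M=np.eye(3)-np.outer(d,d);A+=M;b+=M@o
    return np.linalg.solve(A,b)
def crop(img,name,x0,y0,x1,y1,s):
    c=cv2.resize(img[y0:y1,x0:x1],None,fx=s,fy=s,interpolation=cv2.INTER_CUBIC);cv2.imwrite(f'pics/{name}.png',c)
E
python3 - <<'E'
from h import *
S=cv2.imread('pics/scene0.png');crop(S,'s0d',160,180,270,275,7);crop(S,'s0h',250,130,330,195,9)
S=cv2.imread('pics/side0.png');crop(S,'i0d',235,145,325,225,8);crop(S,'i0h',165,225,265,325,6)
for n in ['scene','side']:
    D=np.load(f'pics/{n}0.npy');P=cloud(cam(n),D)
    print(n,np.nanmin(D[D>0]),(D>0).mean())
    I=cv2.imread(f'pics/{n}0.png').astype(int)
    B,G,Rr=I[...,0],I[...,1],I[...,2]
    m=(Rr>110)&(G<60)&(B<60)&(P[...,0]<.8)&(P[...,0]>.2); v,u=np.nonzero(m)
    print('red/orange',len(u)); 
    k,lab,st,cen=cv2.connectedComponentsWithStats(m.astype(np.uint8))
    for i in range(1,k):
        if st[i,4]>8: print(st[i],cen[i],np.nanmedian(P[lab==i],0))
    # housing top
    m=(abs(P[...,2]-.05)<.006)&(P[...,0]>.3)&(P[...,0]<.7)&(abs(P[...,1])<.25)
    k,lab,st,cen=cv2.connectedComponentsWithStats(m.astype(np.uint8))
    for i in range(1,k):
        if st[i,4]>200:
            q=P[lab==i][:,:2].astype(np.float32);print(st[i],cv2.minAreaRect(q),np.nanmedian(P[lab==i],0))
E
```

```text
scene 0.628544 0.99591064453125
red/orange 41
[277 145  27  21 292] ((0.5802139639854431, 0.2032690793275833), (0.05593443661928177, 0.0615185871720314), 79.10570526123047) [0.58057532 0.20254718 0.04879871]
[ 167  191   86   77 3006] ((0.5483124256134033, -0.1249840036034584), (0.1252625435590744, 0.19986456632614136), 0.3364992141723633) [ 0.55578661 -0.13286844  0.04926509]
side 0.18808345 0.9959360758463541
red/orange 166
[232 232  15  19 166] [239.55421687 240.12650602] [0.55822662 0.10986756 0.0407798 ]
[ 240  160   68   49 1954] ((0.5444799661636353, -0.12294860929250717), (0.12448197603225708, 0.20276054739952087), 0.3229260742664337) [ 0.53464953 -0.10437218  0.05076765]
[193 253  42  30 713] ((0.5775851011276245, 0.20492583513259888), (0.054474662989377975, 0.06091804429888725), 80.32946014404297) [0.57564964 0.20734737 0.05050842]
```

View pics/s0d.png

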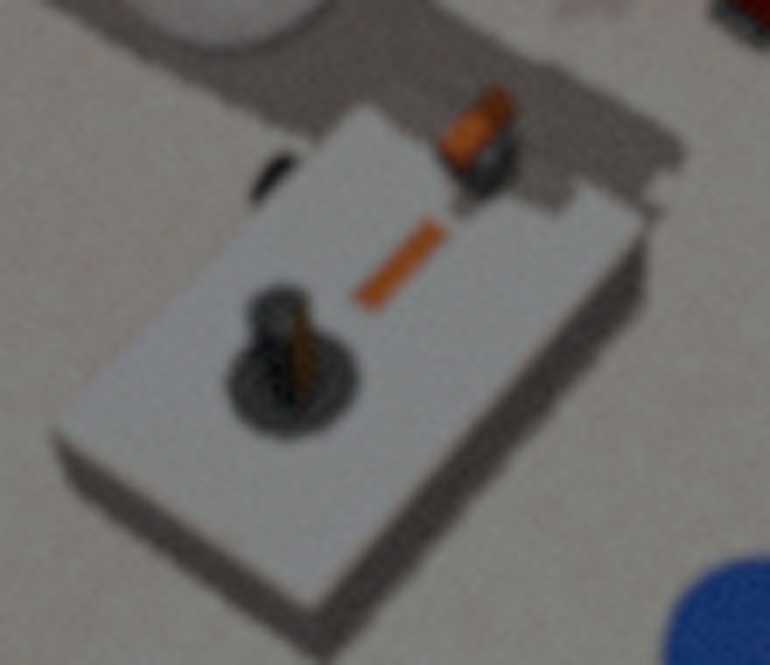

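View pics/i0d.png

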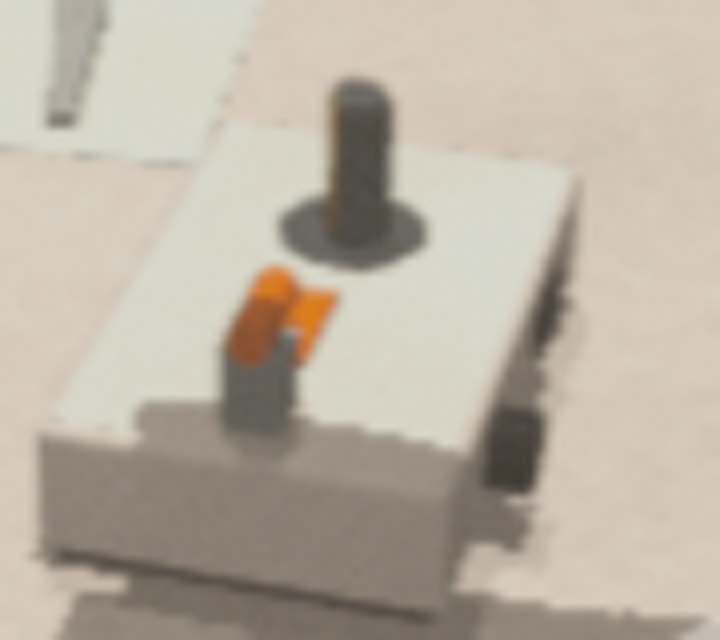

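View pics/s0h.png

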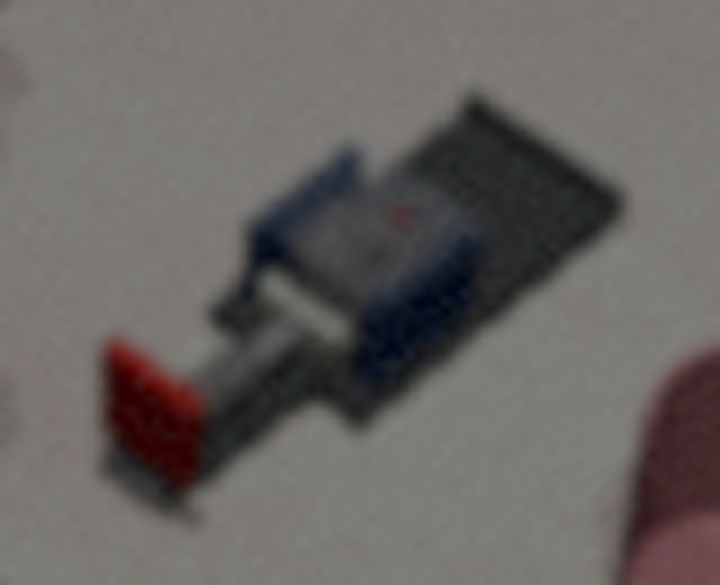

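View pics/i0h.png

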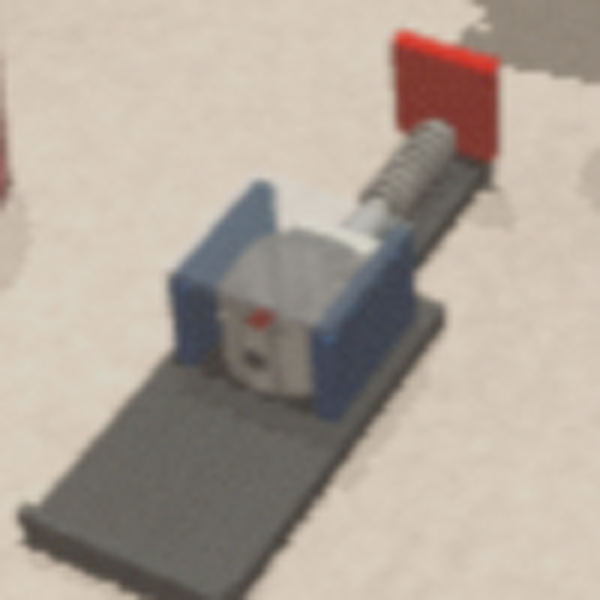

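Run:
```python
from h import *
obs=None
for n in ['scene','side']:
    D=np.load(f'pics/{n}0.npy');P=cloud(cam(n),D);I=cv2.imread(f'pics/{n}0.png').astype(int)
    B,G,Rr=I[...,0],I[...,1],I[...,2]
    near=(P[...,0]>.45)&(P[...,0]<.72)&(P[...,1]>.07)&(P[...,1]<.36)
    m=near&(I.sum(-1)<(150 if n=='scene' else 320))&(abs(Rr-B)<25)&(P[...,2]>.003)&(P[...,2]<.022)
    k,lab,st,cen=cv2.connectedComponentsWithStats(m.astype(np.uint8))
    for i in range(1,k):
        if st[i,4]>60:
            q=P[lab==i][:,:2].astype(np.float32);print(n,'base',st[i],cv2.minAreaRect(q),np.nanmedian(P[lab==i],0))
    m=near&(P[...,2]>.012)&(P[...,2]<.06)&(Rr>G+35)&(Rr>B+35)&(P[...,1]<.16)
    q=P[m]; print(n,'plate',len(q),q.min(0),q.max(0),np.median(q,0)); print(cv2.minAreaRect(q[:,:2].astype(np.float32)))
    m=near&(P[...,2]>.043)&(P[...,2]<.056)&(P[...,1]>.15)
    q=P[m][:,:2].astype(np.float32);print('nest',len(q),cv2.minAreaRect(q))
    # shaft top: points
    m=(np.hypot(P[...,0]-.546,P[...,1]+.159)<.03)&(P[...,2]>.094)
    q=P[m];print('shaft',len(q),q.mean(0),q.min(0),q.max(0))
    m=(abs(P[...,0]-.546)<.03)&(P[...,1]>-.1)&(P[...,1]<-.02)&(P[...,2]>.06)
    q=P[m];print('guide',len(q),q.mean(0),q.min(0),q.max(0))
```

```text
scene base [273 142  45  40 395] ((0.5893326997756958, 0.21122676134109497), (0.18484976887702942, 0.06560106575489044), 86.34652709960938) [0.59640368 0.2586573  0.00964805]
scene plate 95 [0.54651591 0.09751124 0.02169425] [0.58287255 0.12656094 0.05709169] [0.56548167 0.10142995 0.04674509]
((0.5645020604133606, 0.10486301779747009), (0.02717217616736889, 0.03383929282426834), 38.14234924316406)
nest 322 ((0.6315047144889832, 0.19278565049171448), (0.05578324943780899, 0.16685627400875092), 78.41319274902344)
shaft 59 [ 0.54786258 -0.16147378  0.09871442] [ 0.53828071 -0.17068056  0.09413701] [ 0.55690272 -0.14928838  0.1024154 ]
guide 1539 [ 0.53189152 -0.03317332  0.46806955] [ 0.5160007  -0.07130209  0.06040165] [ 0.558688   -0.02001159  0.58811787]
side base [233 251  14  18 112] ((0.5564257502555847, 0.1310029923915863), (0.047690436244010925, 0.012734750285744667), 80.1159439086914) [0.5551219  0.12993907 0.01018211]
side base [ 168  274   71   56 1654] ((0.582258403301239, 0.23888523876667023), (0.13281069695949554, 0.06958837062120438), 80.49469757080078) [0.58113156 0.26322509 0.01068153]
side plate 275 [0.5421903  0.10120586 0.01485942] [0.58072377 0.11465925 0.05827039] [0.55922093 0.10936243 0.04207964]
((0.5611831545829773, 0.10710177570581436), (0.008938301354646683, 0.039899371564388275), 80.89190673828125)
nest 825 ((0.6310493350028992, 0.19479480385780334), (0.05740007758140564, 0.1691703349351883), 79.62722778320312)
shaft 42 [ 0.5422566  -0.15492226  0.0990188 ] [ 0.53340325 -0.16843857  0.09412161] [ 0.55265544 -0.14546961  0.10223128]
guide 145 [ 0.5429767  -0.04260718  0.07862781] [ 0.53466203 -0.06898688  0.06060952] [ 0.55342277 -0.03100479  0.09263294]
```

Drive axis ≈ (0.546, -0.159) with yaw ≈ 0. Holder origin ≈ (0.579, 0.204) with yaw ≈ -0.17, and plate face ≈ (0.562, 0.1015). I'll go ahead of the plate with the fingers shut.

>>> {"name": "apply_moves", "arguments": {"targets": [0.08,0.04,0.03,0.05,0,0,0,0.2,0.1,0.08,0.12,0,0,0,0.34,0.16,0.13,0.2,0,0,0,0.48,0.22,0.18,0.28,0,0,0,0.61,0.26,0.21,0.33,0,0,0,0.71,0.28,0.227,0.34,0,0,0,0.78,0.28,0.227,0.34,0,0,0,0.78,0.28,0.227,0.34,0,0,0]}}

```text
clock: 0.82
eef_pos: [0.5529, 0.07, 0.0313]
tool_rot: [0.059, 0.708, -0.06, 0.701]
ft_force: [-1.3, 1.0, -0.3]
grip_width: -0.0005
```

```bash
cat > look.py <<'E'
import sys
from h import *
tag=sys.argv[1]; cams=sys.argv[2:]
o=bot.get_obs()
print('t',round(o['clock'],2),'pos',np.round(o['eef_pos'],4),'F',np.round(o['ft_force'],1),'M',np.round(o['ft_torque'],2),'w',round(o['grip_width'],4),'q',np.round(o['joint_pos'],3))
M=R.from_quat(o['tool_rot']).as_matrix();print('jaw yaw',round(float(np.arctan2(M[1,2],M[0,2])),4),'xaxis',np.round(M[:,0],4))
for n in cams:
    oo=bot.get_obs()
    p,d=bot.camera(n);cv2.imwrite(f'pics/{n}{tag}.png',p[:,:,::-1]);np.save(f'pics/{n}{tag}.npy',d)
    if n=='wrist':np.savez(f'pics/obs{tag}.npz',tool_rot=oo['tool_rot'],eef_pos=oo['eef_pos'])
E
python3 look.py 1 side; python3 -c "
from h import *
crop(cv2.imread('pics/side1.png'),'i1',150,150,330,330,4)"
```

```text
t 0.82 pos [0.5529 0.07   0.0313] F [-1.3  1.  -0.3] M [ 0.02  0.08 -0.03] w -0.0005 q [ 0.126  0.522 -0.133  0.925 -0.     1.866]
jaw yaw -0.1692 xaxis [-0.0097 -0.0013 -1.    ]
```

View pics/i1.png

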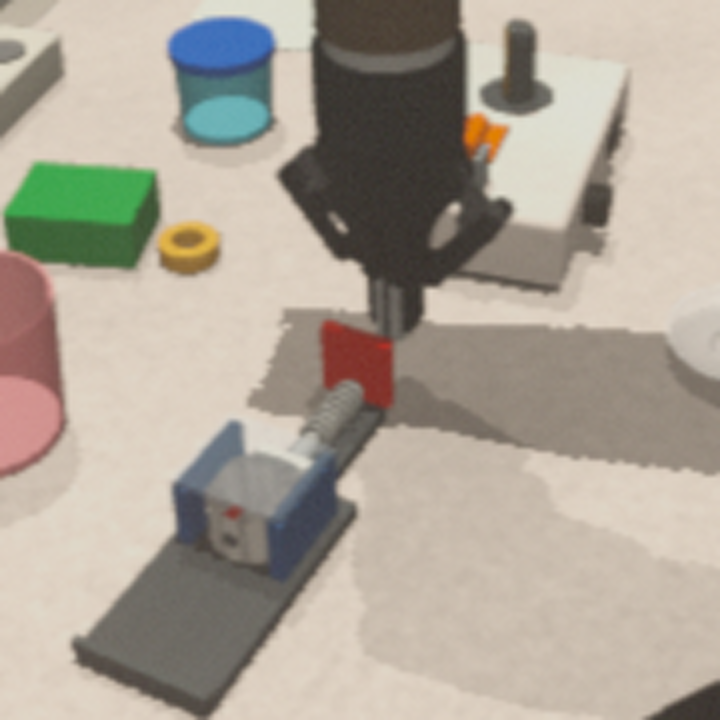

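>>> {"name": "apply_moves", "arguments": {"targets": [0,0.02,0.005,0,0,0,0,0,0.05,0.005,0,0,0,0,0,0.07,0.005,0,0,0,0,0,0.085,0.005,0,0,0,0,0,0.1,0.005,0,0,0,0,0,0.115,0.005,0,0,0,0,0,0.13,0.005,0,0,0,0,0,0.145,0.005,0,0,0,0,0,0.16,0.005,0,0,0,0,0,0.175,0.005,0,0,0,0,0,0.19,0.005,0,0,0,0,0,0.2,0.005,0,0,0,0]}}

```text
clock: 1.87
eef_pos: [0.5664, 0.1193, 0.0363]
tool_rot: [0.06, 0.705, -0.06, 0.705]
ft_force: [0.0, -3.2, 2.9]
grip_width: 0.0001
```

```bash
python3 look.py 2 side; python3 -c "
from h import *
crop(cv2.imread('pics/side2.png'),'i2',150,180,330,330,4)"
```

```text
t 1.87 pos [0.5664 0.1193 0.0363] F [ 0.  -3.2  2.9] M [-0.62  0.06  0.02] w 0.0001 q [ 0.208  0.546 -0.075  0.95  -0.     1.948]
jaw yaw -0.1699 xaxis [-2.e-04 -4.e-04 -1.e+00]
```

View pics/i2.png

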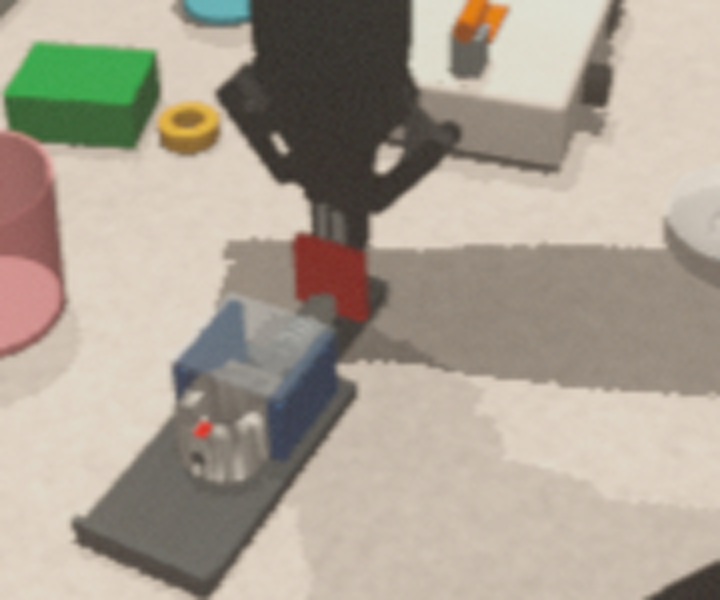

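The collar (px ~(205,285) in side) is about half out. Continuing.

>>> {"name": "apply_moves", "arguments": {"targets": [0,0.012,0,0,0,0,0,0,0.024,0,0,0,0,0,0,0.036,0,0,0,0,0,0,0.048,0,0,0,0,0,0,0.06,0,0,0,0,0,0,0.072,0,0,0,0,0,0,0.084,0,0,0,0,0,0,0.096,0,0,0,0,0,0,0.106,0,0,0,0,0,0,0.114,0,0,0,0,0,0,0.12,0,0,0,0,0,0,0.12,0,0,0,0,0]}}

```text
clock: 2.92
eef_pos: [0.5713, 0.149, 0.0362]
tool_rot: [0.06, 0.705, -0.06, 0.704]
ft_force: [-2.2, -4.8, 2.8]
grip_width: 0.0002
```

```bash
python3 look.py 3 side; python3 -c "
from h import *
crop(cv2.imread('pics/side3.png'),'i3',150,180,330,330,4)
D=np.load('pics/side3.npy');P=cloud(cam('side'),D);I=cv2.imread('pics/side3.png').astype(int)
m=(I[...,2]>I[...,1]+50)&(I[...,2]>I[...,0]+50)&(abs(P[...,0]-.57)<.05)&(P[...,1]>.09)&(P[...,1]<.3)&(P[...,2]>.012)&(P[...,2]<.06)
k,lab,st,cen=cv2.connectedComponentsWithStats(m.astype(np.uint8))
for i in range(1,k):
  if st[i,4]>4:
    q=P[lab==i];print(st[i],np.median(q,0),cv2.minAreaRect(q[:,:2].astype(np.float32)))
"
```

```text
t 2.92 pos [0.5713 0.149  0.0362] F [-2.2 -4.8  2.8] M [-0.68  0.34  0.03] w 0.0002 q [ 0.255  0.565 -0.04   0.966  0.     1.995]
jaw yaw -0.1696 xaxis [-4.e-04  2.e-04 -1.e+00]
[216 248  18  17 233] [0.56884814 0.16813374 0.05090001] ((0.5662033557891846, 0.1753385066986084), (0.0319545641541481, 0.042698174715042114), 25.97880744934082)
[189 297   5   4  16] [0.59023966 0.27849121 0.03681414] ((0.5902933478355408, 0.2782667875289917), (0.007031635846942663, 0.008981512859463692), 26.792152404785156)
```

View pics/i3.png

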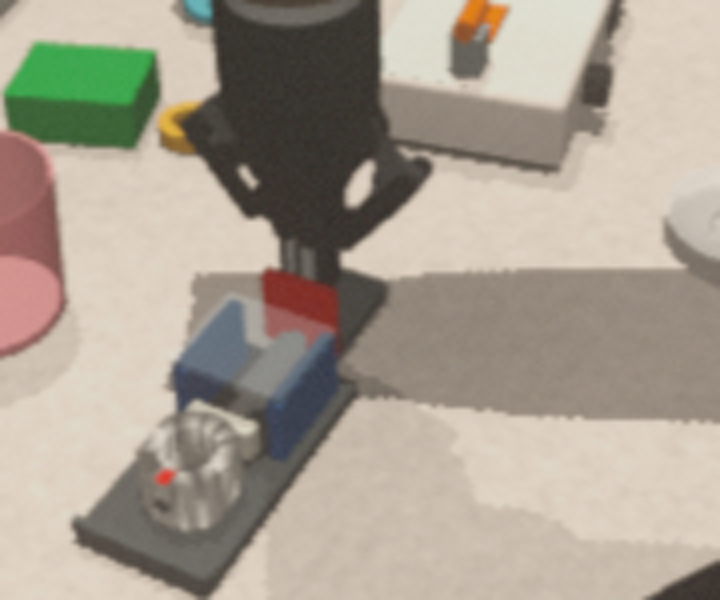

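>>> {"name": "apply_moves", "arguments": {"targets": [0,0.006,0,0,0,0,0,0,0.012,0,0,0,0,0,0,0.016,0,0,0,0,0,0,0.016,0,0,0,0,0]}}

```text
clock: 3.3
eef_pos: [0.5719, 0.1527, 0.0362]
tool_rot: [0.06, 0.705, -0.06, 0.704]
ft_force: [-2.7, -3.3, 3.6]
grip_width: 0.0005
```

>>> {"name": "apply_moves", "arguments": {"targets": [0,0.004,0,0,0,0,0,0,0.008,0,0,0,0,0,0,0.012,0,0,0,0,0,0,0.012,0,0,0,0,0]}}

```text
clock: 3.63
eef_pos: [0.572, 0.1529, 0.0363]
tool_rot: [0.059, 0.705, -0.063, 0.704]
ft_force: [-3.3, -10.8, 5.7]
grip_width: -0.0
```

Position stopped advancing while the force rose to ~11 N, so it's at the end stop. Backing off.

>>> {"name": "apply_moves", "arguments": {"targets": [0,-0.02,0,0,0,0,0,0,-0.05,0,0,0,0,0,0,-0.08,0,0,0,0,0,0,-0.12,0,0,0,0,0,0,-0.16,0,0,0,0,0,0,-0.2,0,0,0,0,0,0,-0.24,0,0,0,0,0,0,-0.28,0,0,0,0,0,0,-0.32,0,0,0,0,0,0,-0.35,0,0,0,0,0,0,-0.37,0,0,0,0,0,0,-0.38,0,0,0,0,0]}}

```text
clock: 4.63
eef_pos: [0.5566, 0.0611, 0.0364]
tool_rot: [0.06, 0.704, -0.06, 0.705]
ft_force: [-0.8, 0.3, 0.1]
grip_width: 0.0003
```

```bash
python3 look.py 4 side; python3 -c "
from h import *
crop(cv2.imread('pics/side4.png'),'i4',150,180,330,330,4)
"
```

```text
t 4.63 pos [0.5566 0.0611 0.0364] F [-0.8  0.3  0.1] M [0.05 0.02 0.02] w 0.0003 q [ 0.109  0.514 -0.132  0.925  0.     1.851]
jaw yaw -0.1708 xaxis [ 2.e-04  2.e-04 -1.e+00]
```

View pics/i4.png

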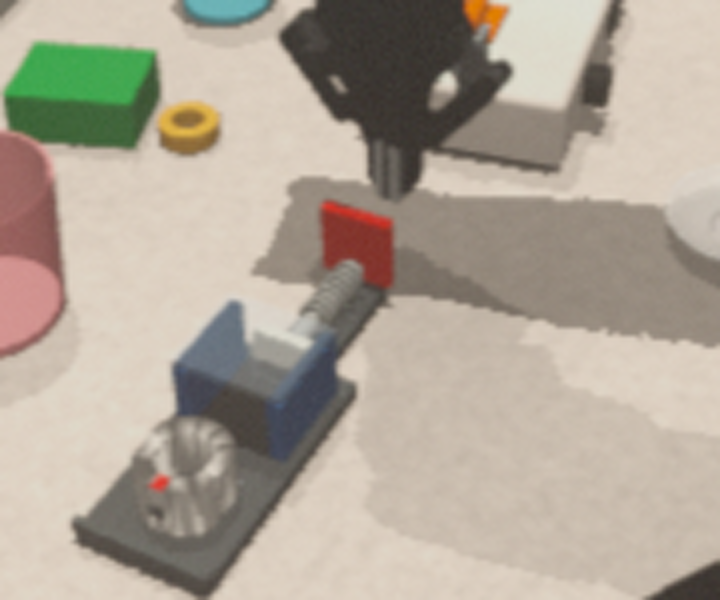

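Ejector is back home and the collar stands on the platform at side px ~(197,297). Next I look at the shaft from above with the jaws roughly along the flat's normal.

>>> {"name": "apply_moves", "arguments": {"targets": [-0.1,0,0,-0.05,0,0,0.2,-0.22,0,0,-0.12,0,0,0.4,-0.35,-0.06,0.02,-0.22,0,0,0.6,-0.47,-0.16,0.03,-0.34,0,0,0.6,-0.56,-0.28,0.045,-0.48,0,0,0.6,-0.62,-0.41,0.06,-0.62,0,0,0.6,-0.654,-0.54,0.08,-0.76,0,0,0.6,-0.654,-0.66,0.095,-0.88,0,0,0.6,-0.654,-0.76,0.1,-0.96,0,0,0.6,-0.654,-0.83,0.108,-1,0,0,0.6,-0.654,-0.875,0.108,-1,0,0,0.6,-0.654,-0.875,0.108,-1,0,0,0.6]}}

```text
clock: 5.68
eef_pos: [0.546, -0.1599, 0.1997]
tool_rot: [-0.115, 0.698, 0.115, 0.698]
ft_force: [-0.5, 0.8, 0.4]
grip_width: 0.0515
```

```bash
python3 look.py 5 wrist
```

```text
t 5.68 pos [ 0.546  -0.1599  0.1997] F [-0.5  0.8  0.4] M [-0.05 -0.01  0.01] w 0.0515 q [-0.285  0.392  0.134  1.313 -0.     0.959]
jaw yaw 0.3269 xaxis [ 0.e+00 -2.e-04 -1.e+00]
```

View pics/wrist5.png

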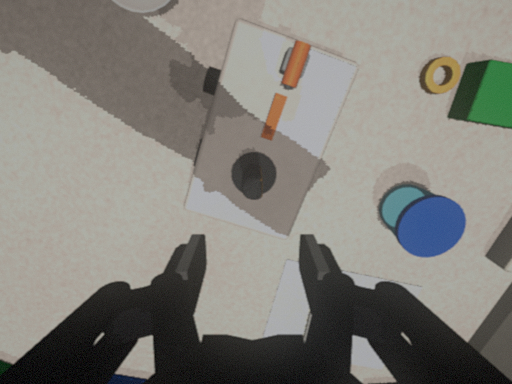

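Run:
```python
from h import *
o=np.load('pics/obs5.npz');C=cam('wrist',o);I=cv2.imread('pics/wrist5.png');D=np.load('pics/wrist5.npy');P=cloud(C,D)
c=I[140:220,205:305]; c=np.clip(c.astype(float)*2,0,255).astype(np.uint8)
cv2.imwrite('pics/w5c.png',cv2.resize(c,None,fx=7,fy=7,interpolation=cv2.INTER_CUBIC))
m=(abs(P[...,2]-.05)<.005)&(np.hypot(P[...,0]-.546,P[...,1]+.12)<.2)
k,lab,st,cen=cv2.connectedComponentsWithStats(m.astype(np.uint8))
for i in range(1,k):
    if st[i,4]>400: print(st[i],cv2.minAreaRect(P[lab==i][:,:2].astype(np.float32)))
for lo,hi in ((.093,.106),(.096,.104)):
    m=(P[...,2]>lo)&(P[...,2]<hi)&(np.hypot(P[...,0]-.546,P[...,1]+.159)<.03)
    q=P[m];print(len(q),q.mean(0),cv2.minEnclosingCircle(q[:,:2].astype(np.float32)))
J=I.astype(int);m=(J[...,2]>J[...,0]+60)&(J[...,2]>J[...,1]+30)&(abs(P[...,0]-.546)<.05)&(P[...,1]<0)&(P[...,1]>-.2)
k,lab,st,cen=cv2.connectedComponentsWithStats(m.astype(np.uint8))
for i in range(1,k):
    if st[i,4]>20:
        q=P[lab==i];print(st[i],np.median(q,0),cv2.minAreaRect(q[:,:2].astype(np.float32)))
print(proj(C,[.546,-.159,.1]),proj(C,[.546,-.159,.05]))
```

```text
[  184    19   175   221 21816] ((0.5467856526374817, -0.12318740040063858), (0.12455622106790543, 0.1985657662153244), 0.13930223882198334)
468 [ 0.54522808 -0.15774324  0.0984536 ] ((0.5471092462539673, -0.1585899293422699), 0.01227053627371788)
424 [ 0.54538344 -0.15807233  0.09880117] ((0.5469166040420532, -0.15840613842010498), 0.011811872944235802)
[282  41  28  46 675] [ 0.54567378 -0.04928113  0.08832879] ((0.5460715293884277, -0.049640923738479614), (0.03401532769203186, 0.012403479777276516), 89.71166229248047)
[262  93  25  47 466] [ 0.54666562 -0.09356621  0.05053971] ((0.5463514924049377, -0.09649720042943954), (0.04387791454792023, 0.011349812150001526), 89.88634490966797)
[252.88153478 188.79707961] [252.75675043 174.11473359]
```

View pics/w5c.png

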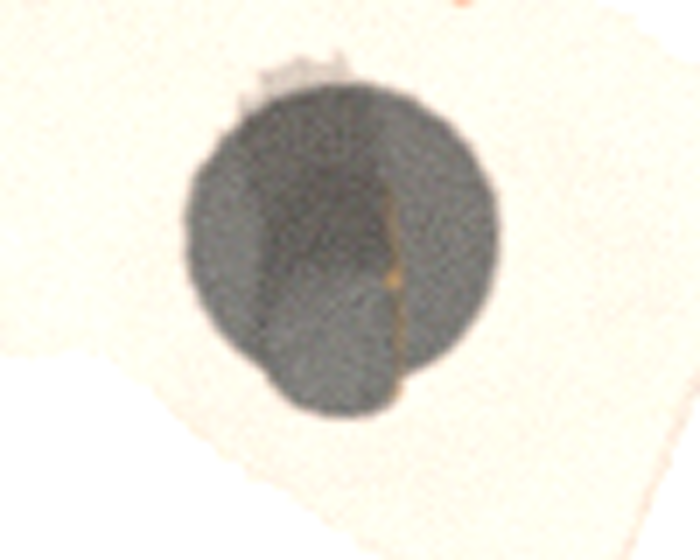

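Shaft centre ≈ (0.5466, -0.1583). The brass chord is nearly edge-on on the right (crop (393,275)→(402,385)), so the flat's normal is at world angle ≈ 0.40. Descending to grip.

>>> {"name": "apply_moves", "arguments": {"targets": [0.05,0.004,-0.005,-0.05,0,0,0.6,0.13,0.004,-0.005,-0.1,0,0,0.6,0.22,0.004,-0.005,-0.146,0,0,0.6,0.31,0.004,-0.005,-0.146,0,0,0.6,0.4,0.004,-0.005,-0.146,0,0,0.6,0.47,0.004,-0.005,-0.146,0,0,0.6,0.52,0.004,-0.005,-0.146,0,0,0.6,0.55,0.004,-0.005,-0.146,0,0,0.6,0.55,0.004,-0.005,-0.146,0,0,0.6]}}

```text
clock: 6.48
eef_pos: [0.5436, -0.1558, 0.0604]
tool_rot: [-0.141, 0.694, 0.143, 0.692]
ft_force: [-0.7, -0.3, 0.6]
grip_width: 0.051
```

```bash
python3 look.py 6 wrist scene
python3 - <<'E'
from h import *
crop(cv2.imread('pics/wrist6.png'),'w6',120,150,380,384,3)
I=cv2.imread('pics/scene6.png');crop(np.clip(I*1.6,0,255).astype(np.uint8),'s6',140,150,280,270,5)
E
```

```text
t 6.48 pos [ 0.5436 -0.1558  0.0604] F [-0.7 -0.3  0.6] M [ 0.08 -0.02  0.02] w 0.051 q [-0.279  0.498 -0.084  0.992  0.     0.887]
jaw yaw 0.4048 xaxis [-0.0036  0.0015 -1.    ]
```

View pics/w6.png

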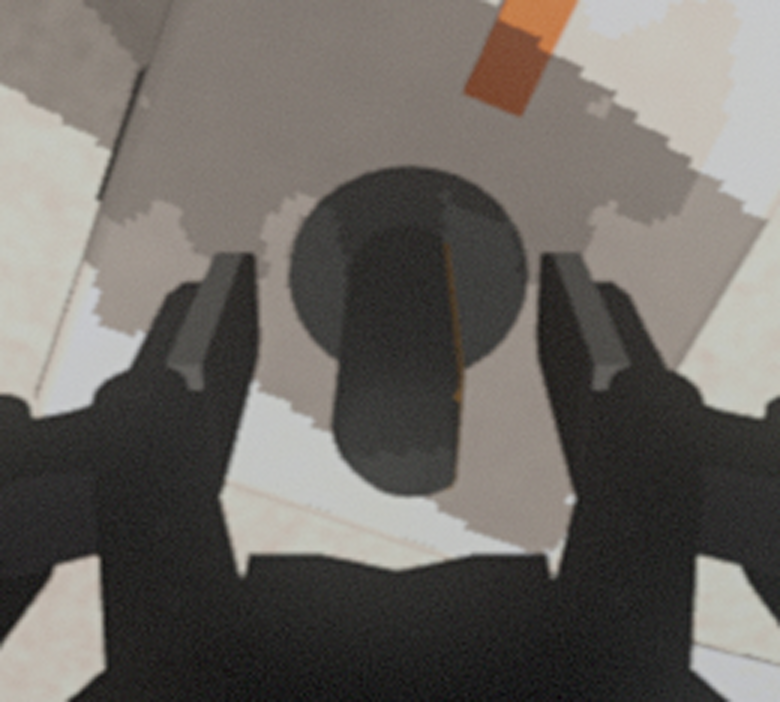

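View pics/s6.png

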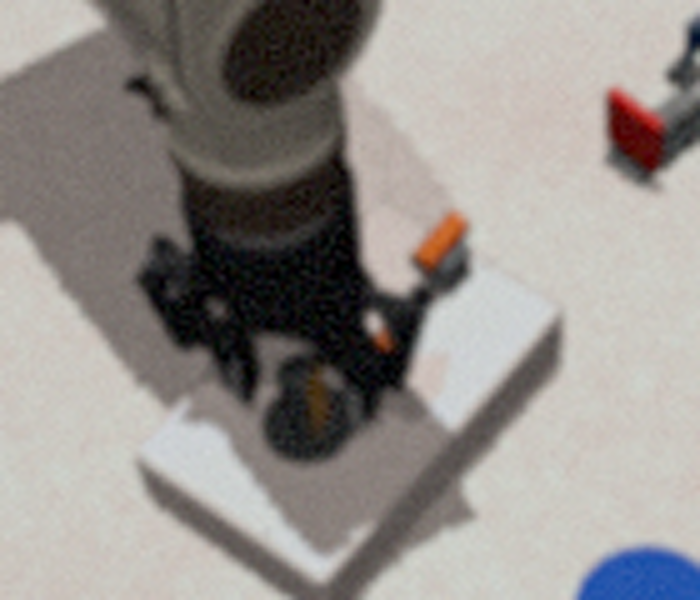

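Run:
```python
from h import *
for tag,pts in (('5',[(205+394/7,140+278/7),(205+402/7,140+385/7)]),('6',[(120+459/3,150+395/3),(120+455/3,150+485/3)])):
    o=np.load(f'pics/obs{tag}.npz');C=cam('wrist',o)
    a,b=[plane(C,*p,.1) for p in pts];d=a-b
    print(tag,a,b,np.linalg.norm(d),'normal angle',np.arctan2(d[1],d[0])-np.pi/2)
    print('mid->axis', (a+b)/2-np.array([np.cos(.4),np.sin(.4),0])*.0075)
I=cv2.imread('pics/wrist6.png');c=I[260:325,215:290];crop(np.clip(c*2.2,0,255).astype(np.uint8),'w6b',0,0,75,65,9)
```

```text
5 [ 0.55027636 -0.14863477  0.1       ] [ 0.55595999 -0.16179038  0.1       ] 0.014330866909041137 normal angle 0.4078104139774861
mid->axis [ 0.54621022 -0.15813322  0.1       ]
6 [ 0.54942162 -0.14785995  0.1       ] [ 0.55529772 -0.16219709  0.1       ] 0.01549458381676365 normal angle 0.3889697526146041
mid->axis [ 0.54545171 -0.15794916  0.1       ]
```

View pics/w6b.png

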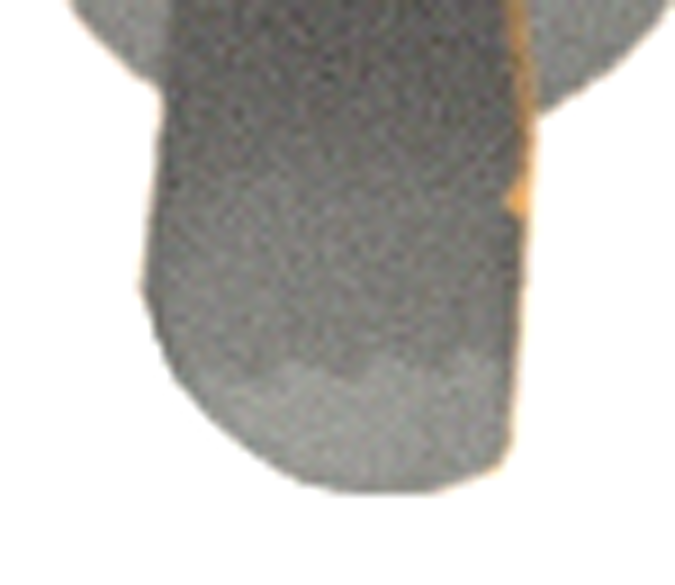

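```bash
python3 look.py 7
```

```text
t 6.58 pos [ 0.5451 -0.1569  0.0626] F [-0.2 -1.  -0.1] M [ 0.   -0.01  0.06] w 0.0515 q [-0.28   0.496 -0.081  0.993  0.     0.886]
jaw yaw 0.4042 xaxis [ 3.e-04  1.e-04 -1.e+00]
```

>>> {"name": "apply_moves", "arguments": {"targets": [0,-0.005,-0.007,0,0,0,0.5,0,-0.005,-0.007,0,0,0,0.4,0,-0.005,-0.007,0,0,0,0.3,0,-0.005,-0.007,0,0,0,0.26,0,-0.005,-0.007,0,0,0,0.2,0,-0.005,-0.007,0,0,0,0.1,0,-0.005,-0.007,0,0,0,0,0,-0.005,-0.007,0,0,0,0,0,-0.005,-0.007,0,0,0,0]}}

```text
clock: 7.33
eef_pos: [0.545, -0.1593, 0.0633]
tool_rot: [-0.142, 0.692, 0.142, 0.694]
ft_force: [3.3, 3.8, 5.6]
grip_width: 0.0187
```

```bash
python3 look.py 8 wrist
python3 - <<'E'
from h import *
I=cv2.imread('pics/wrist8.png');c=I[200:380,160:350];crop(np.clip(c*1.8,0,255).astype(np.uint8),'w8',0,0,190,180,3)
E
```

```text
t 7.33 pos [ 0.545  -0.1593  0.0633] F [3.3 3.8 5.6] M [ 0.55 -0.43 -0.03] w 0.0187 q [-0.285  0.495 -0.082  0.991  0.001  0.882]
jaw yaw 0.4035 xaxis [ 3.1e-03  3.0e-04 -1.0e+00]
```

View pics/w8.png

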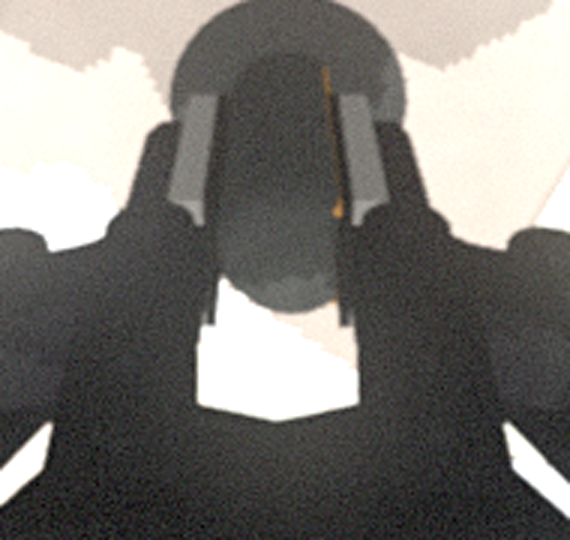

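Grip width ≈ 19 mm, so a finger is seated on the flat. Turning counter-clockwise about the shaft axis in three parts.

>>> {"name": "apply_moves", "arguments": {"targets": [0,0,0.002,-0.04,0,0,0,0,-0.0005,0.003,-0.12,0,0,0,0,-0.001,0.003,-0.22,0,0,0,0,-0.0015,0.003,-0.34,0,0,0,0,-0.002,0.003,-0.46,0,0,0,0,-0.0025,0.003,-0.58,0,0,0,0,-0.003,0.0035,-0.68,0,0,0,0,-0.0034,0.004,-0.75,0,0,0,0,-0.0034,0.004,-0.78,0,0,0]}}

```text
clock: 8.13
eef_pos: [0.5456, -0.1599, 0.0633]
tool_rot: [-0.274, 0.651, 0.273, 0.653]
ft_force: [2.4, 2.6, 6.8]
grip_width: 0.0186
```

```bash
python3 look.py 9
```

```text
t 8.13 pos [ 0.5456 -0.1599  0.0633] F [2.4 2.6 6.8] M [ 0.49 -0.2  -0.05] w 0.0186 q [-0.285  0.497 -0.079  0.994  0.     0.491]
jaw yaw 0.7946 xaxis [ 1.8e-03 -1.0e-04 -1.0e+00]
```

>>> {"name": "apply_moves", "arguments": {"targets": [0,0,0.001,-0.05,0,0,0,0,-0.0005,0.001,-0.14,0,0,0,0,-0.001,0.002,-0.25,0,0,0,0,-0.0015,0.002,-0.36,0,0,0,0,-0.002,0.002,-0.48,0,0,0,0,-0.0025,0.002,-0.6,0,0,0,0,-0.003,0.002,-0.7,0,0,0,0,-0.0034,0.002,-0.776,0,0,0]}}

```text
clock: 8.8
eef_pos: [0.5463, -0.1602, 0.0633]
tool_rot: [-0.395, 0.587, 0.394, 0.587]
ft_force: [0.9, 2.6, 6.9]
grip_width: 0.0183
```

>>> {"name": "apply_moves", "arguments": {"targets": [0,0,0.001,-0.1,0,0,0,0,-0.0005,0.001,-0.2,0,0,0,0,-0.001,0.002,-0.3,0,0,0,0,-0.0015,0.002,-0.4,0,0,0,0,-0.002,0.002,-0.5,0,0,0,0,-0.0025,0.002,-0.6,0,0,0,0,-0.003,0.002,-0.7,0,0,0,0,-0.0034,0.002,-0.75,0,0,0,0,-0.0034,0.002,-0.776,0,0,0,0,-0.0034,0.002,-0.776,0,0,0,0,-0.0034,0.002,-0.776,0,0,0]}}

```text
clock: 9.72
eef_pos: [0.5471, -0.1603, 0.0633]
tool_rot: [-0.5, 0.5, 0.499, 0.501]
ft_force: [0.4, 1.8, 8.2]
grip_width: 0.0186
```

```bash
python3 look.py 10 wrist
```

```text
t 9.72 pos [ 0.5471 -0.1603  0.0633] F [0.4 1.8 8.2] M [ 0.33 -0.11  0.01] w 0.0186 q [-0.285  0.5   -0.073  0.997 -0.    -0.283]
jaw yaw 1.569 xaxis [ 1.1e-03 -5.0e-04 -1.0e+00]
```

View pics/wrist10.png

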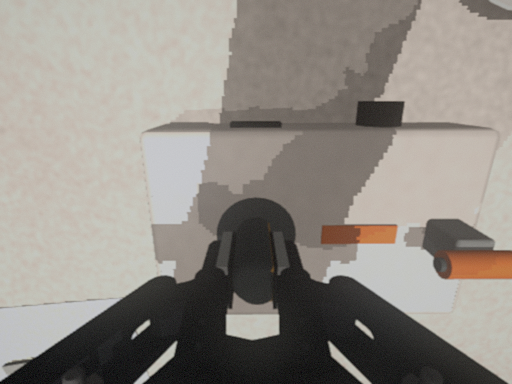

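The flat (right of the shaft, px ~(272,250)) now faces the orange stripe and guide on the right. I'll check the drive's yaw from this view.

Run:
```python
from h import *
for tag in ('5','10'):
    o=np.load(f'pics/obs{tag}.npz');C=cam('wrist',o);I=cv2.imread(f'pics/wrist{tag}.png').astype(int);P=cloud(C,np.load(f'pics/wrist{tag}.npy'))
    m=(I[...,2]>I[...,0]+60)&(I[...,2]>I[...,1]+30)&(P[...,1]<0)&(P[...,1]>-.2)&(abs(P[...,0]-.546)<.05)
    k,lab,st,cen=cv2.connectedComponentsWithStats(m.astype(np.uint8))
    for i in range(1,k):
        if st[i,4]>20:
            q=P[lab==i];l=cv2.fitLine(q[:,:2].astype(np.float32),cv2.DIST_L2,0,.01,.01).ravel();print(tag,np.median(q,0),'dir',np.arctan2(l[1],l[0])%np.pi, 'x at shaft',l[2]+(-.1583-l[3])*l[0]/l[1])
    m=(abs(P[...,2]-.05)<.004)&(np.hypot(P[...,0]-.546,P[...,1]+.12)<.15)
    k,lab,st,cen=cv2.connectedComponentsWithStats(m.astype(np.uint8));i=1+st[1:,4].argmax()
    print(cv2.minAreaRect(P[lab==i][:,:2].astype(np.float32)))
```

```text
5 [ 0.54528446 -0.04881948  0.0883153 ] dir 1.5708071 x at shaft 0.5454091
5 [ 0.54626604 -0.0931169   0.05053296] dir 1.5920293 x at shaft 0.54747427
((0.5463650226593018, -0.12297026067972183), (0.12401781231164932, 0.19810156524181366), 0.13467539846897125)
10 [ 0.54597914 -0.09546579  0.05052346] dir 1.5671142 x at shaft 0.5458151
10 [ 0.54313535 -0.05210382  0.08809383] dir 1.5799738 x at shaft 0.5446492
((0.5459721684455872, -0.12344545125961304), (0.12350454926490784, 0.1989024132490158), 0.002925217617303133)
```

Drive yaw ≈ 0.00 and jaw yaw = 1.569, so the flat is aligned. Releasing and lifting.

>>> {"name": "apply_moves", "arguments": {"targets": [0,0,0,0,0,0,0.15,0,0,0,0,0,0,0.3,0,0,0,0,0,0,0.42,0,0,0,0,0,0,0.42,-0.05,0,0,0,0,0,0.42,-0.13,0,0,0,0,0,0.42,-0.23,0,0,0,0,0,0.42,-0.33,0,0,0.1,0,0,0.42,-0.42,0,0,0.3,0,0,0.42,-0.5,0,0,0.5,0,0,0.42,-0.56,0,0,0.7,0,0,0.5,-0.6,0,0,0.9,0,0,0.6]}}

```text
clock: 10.77
eef_pos: [0.5469, -0.1605, 0.2139]
tool_rot: [-0.374, 0.6, 0.373, 0.6]
ft_force: [0.7, 1.0, 0.5]
grip_width: 0.0509
```

```bash
python3 look.py 11 scene side wrist;  python3 - <<'E'
from h import *
I=cv2.imread('pics/scene11.png');crop(np.clip(I*1.8,0,255).astype(np.uint8),'s11',160,180,260,270,6)
I=cv2.imread('pics/side11.png');crop(I,'i11',235,135,325,225,6)
E
```

```text
t 10.77 pos [ 0.5469 -0.1605  0.2139] F [0.7 1.  0.5] M [-0.08  0.02  0.01] w 0.0509 q [-2.850e-01  3.870e-01  1.630e-01  1.346e+00 -1.000e-03  1.720e-01]
jaw yaw 1.1137 xaxis [ 0.0011 -0.001  -1.    ]
```

View pics/i11.png

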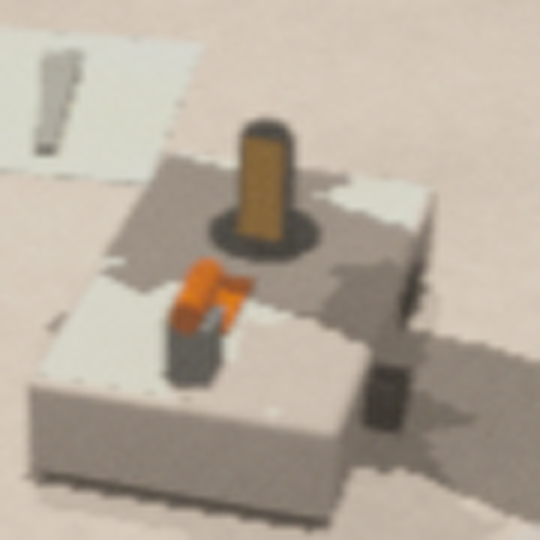

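View pics/wrist11.png

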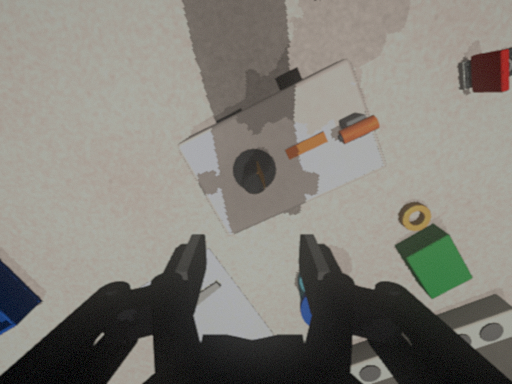

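The side view shows the brass flat facing the guide. A quick angle check from the wrist picture:

Run:
```python
from h import *
I=cv2.imread('pics/wrist11.png');crop(np.clip(I*2.2,0,255).astype(np.uint8),'w11',225,140,285,205,11)
```

```text
(no output)
```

View pics/w11.png

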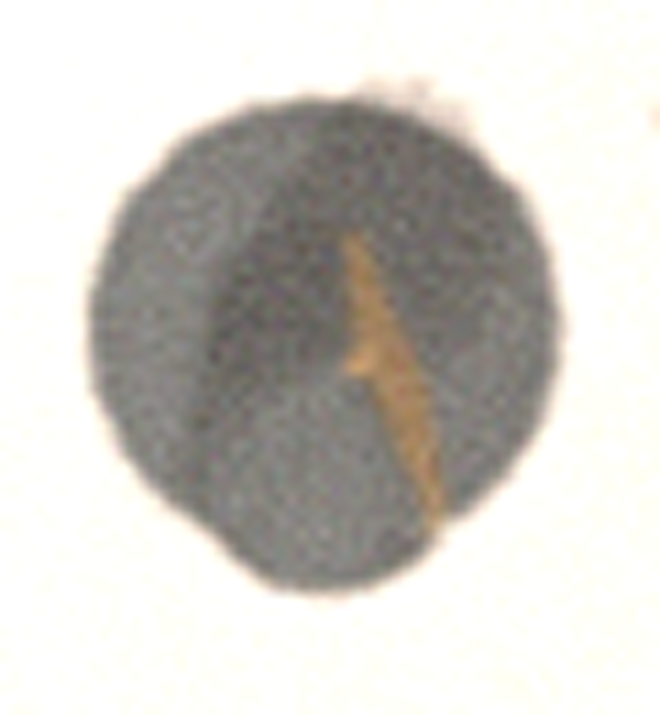

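Run:
```python
from h import *
o=np.load('pics/obs11.npz');C=cam('wrist',o)
a,b=[plane(C,225+x/11,140+y/11,.1) for x,y in((362,375),(433,532))];d=a-b
print(a,b,np.linalg.norm(d),np.arctan2(d[1],d[0])-np.pi/2,'or',np.arctan2(-d[1],-d[0])-np.pi/2)
c=.5*(a+b);print('axis',c-[0,.0075,0])
# collar
for n in ('scene','side'):
    P=cloud(cam(n),np.load(f'pics/{n}11.npy'))
    m=(np.hypot(P[...,0]-.5885,P[...,1]-.266)<.04)&(P[...,2]>.033)&(P[...,2]<.04)
    q=P[m];print(n,len(q),np.median(q,0),cv2.minEnclosingCircle(q[:,:2].astype(np.float32)))
```

```text
[ 0.54004036 -0.15170695  0.1       ] [ 0.55527516 -0.15224687  0.1       ] 0.015244357137040093 1.5353714355884223 or -1.606221218001371
axis [ 0.54765776 -0.15947691  0.1       ]
scene 83 [0.59054205 0.26160328 0.03489033] ((0.5895823836326599, 0.2629610598087311), 0.02399466000497341)
side 303 [0.58655244 0.26675197 0.03645499] ((0.58705735206604, 0.2644665241241455), 0.024101650342345238)
```

>>> {"name": "apply_moves", "arguments": {"targets": [0,0.01,0.03,0.05,0,0,0.75,0,0.03,0.09,0.15,0,0,0.75,0,0.06,0.18,0.28,0,0,0.75,0,0.1,0.28,0.42,0,0,0.75,0,0.14,0.39,0.56,0,0,0.75,0,0.18,0.5,0.7,0,0,0.75,0,0.22,0.6,0.82,0,0,0.75,0,0.25,0.69,0.91,0,0,0.75,0,0.28,0.753,0.95,0,0,0.75]}}

```text
clock: 11.67
eef_pos: [0.5652, 0.0418, 0.2102]
tool_rot: [-0.224, 0.672, 0.225, 0.669]
ft_force: [0.4, 0.2, -0.9]
grip_width: 0.064
```

```bash
python3 look.py 12
```

```text
t 11.67 pos [0.5652 0.0418 0.2102] F [ 0.4  0.2 -0.9] M [-0.08 -0.02 -0.04] w 0.064 q [0.074 0.385 0.152 1.341 0.    0.998]
jaw yaw 0.6463 xaxis [-3.3e-03 -1.0e-04 -1.0e+00]
```

>>> {"name": "apply_moves", "arguments": {"targets": [0,0.05,0.045,0.12,0,0,0.75,0,0.11,0.1,0.26,0,0,0.75,0,0.18,0.16,0.4,0,0,0.75,0,0.25,0.22,0.54,0,0,0.75,0,0.31,0.28,0.66,0,0,0.75,0,0.35,0.32,0.76,0,0,0.75,0,0.372,0.337,0.82,0,0,0.75]}}

```text
clock: 12.25
eef_pos: [0.5767, 0.1665, 0.2099]
tool_rot: [-0.084, 0.703, 0.083, 0.701]
ft_force: [-0.4, -0.5, 0.8]
grip_width: 0.0641
```

```bash
python3 look.py 13
```

```text
t 12.25 pos [0.5767 0.1665 0.2099] F [-0.4 -0.5  0.8] M [ 0.01  0.04 -0.01] w 0.0641 q [0.281 0.454 0.256 1.376 0.    1.615]
jaw yaw 0.2365 xaxis [-3.4e-03 -7.0e-04 -1.0e+00]
```

>>> {"name": "apply_moves", "arguments": {"targets": [0.02,0.05,0.02,0.12,0,0,0.75,0.05,0.11,0.04,0.26,0,0,0.75,0.08,0.18,0.06,0.4,0,0,0.75,0.12,0.25,0.085,0.54,0,0,0.75,0.16,0.31,0.105,0.66,0,0,0.75,0.19,0.35,0.12,0.76,0,0,0.75,0.21,0.369,0.127,0.8,0,0,0.75,0.21,0.369,0.127,0.8,0,0,0.75,0.21,0.369,0.127,0.8,0,0,0.75]}}

```text
clock: 13.0
eef_pos: [0.5859, 0.2615, 0.1577]
tool_rot: [0.057, 0.706, -0.059, 0.704]
ft_force: [-0.5, 0.2, 0.4]
grip_width: 0.064
```

```bash
python3 look.py 14 wrist
```

```text
t 13.0 pos [0.5859 0.2615 0.1577] F [-0.5  0.2  0.4] M [-0.04  0.03  0.03] w 0.064 q [ 0.42   0.564  0.298  1.309 -0.     2.154]
jaw yaw -0.1634 xaxis [-0.0036 -0.002  -1.    ]
```

View pics/wrist14.png

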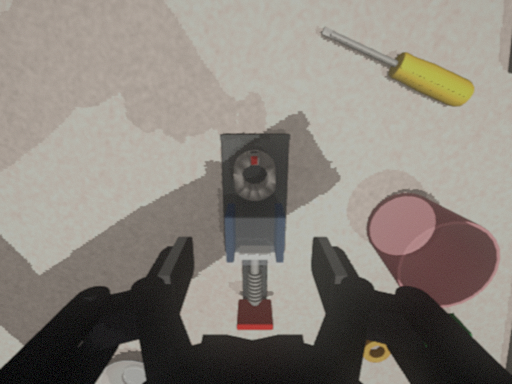

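The collar is at wrist px (255,173), red mark at (254,160), and the jaws are parallel to its flats. Measuring its centre and screw direction.

Run:
```python
from h import *
o=np.load('pics/obs14.npz');print(o['eef_pos']);C=cam('wrist',o);I=cv2.imread('pics/wrist14.png');P=cloud(C,np.load('pics/wrist14.npy'));J=I.astype(int)
m=(P[...,2]>.032)&(P[...,2]<.041)&(np.hypot(P[...,0]-.588,P[...,1]-.264)<.035)
q=P[m][:,:2].astype(np.float32);print(len(q),cv2.minEnclosingCircle(q),cv2.minAreaRect(q),np.median(P[m][:,2]))
M=R.from_quat(o['tool_rot']).as_matrix()
t=(P[m]-o['eef_pos'])@M; print('tool y range',np.percentile(t[:,1],[.5,99.5]),'z',np.percentile(t[:,2],[.5,99.5]))
r=(J[...,2]>J[...,1]+40)&(J[...,2]>J[...,0]+40); r[:130]=0;r[200:]=0;r[:,:225]=0;r[:,285:]=0
v,u=np.nonzero(r);a=plane(C,u.mean(),v.mean(),.036);print('mark',len(u),u.mean(),v.mean(),a)
# platform edges
g=(P[...,2]>.005)&(P[...,2]<.016)&(np.hypot(P[...,0]-.588,P[...,1]-.264)<.06)
q=P[g][:,:2].astype(np.float32);print('plat',cv2.minAreaRect(q))
c=np.clip(I*1.5,0,255).astype(np.uint8);crop(c,'w14',215,125,300,215,7)
```

```text
[0.58591994 0.2615251  0.15766748]
1092 ((0.5882242321968079, 0.26501160860061646), 0.02328926883637905) ((0.5882550477981567, 0.265156626701355), (0.045900408178567886, 0.039734967052936554), 82.13672637939453) 0.03529828975258151
tool y range [-0.01813696  0.02688322] z [-0.01754639  0.02201603]
mark 49 253.48979591836735 160.08163265306123 [0.59023604 0.28289829 0.036     ]
plat ((0.5878696441650391, 0.2591671347618103), (0.0897575095295906, 0.07014201581478119), 80.6956787109375)
```

View pics/w14.png

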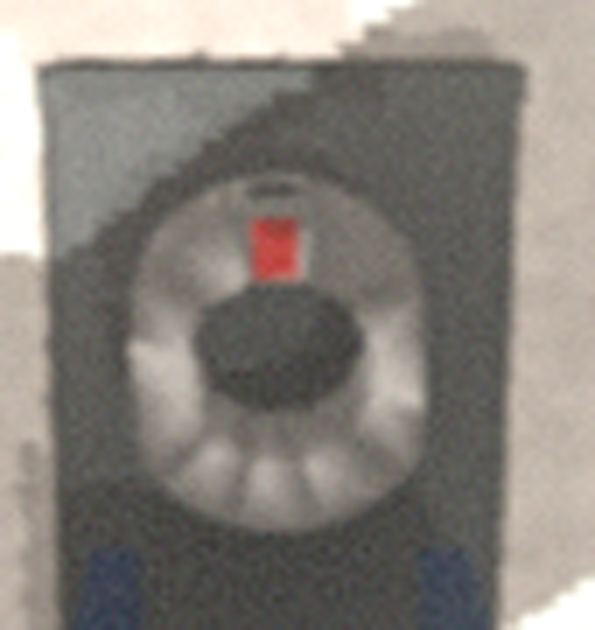

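```bash
python3 look.py 15; python3 look.py 15
```

```text
t 13.05 pos [0.5864 0.2613 0.1586] F [-0.7  0.4  0.2] M [-0.04  0.01  0.  ] w 0.064 q [ 0.419  0.563  0.298  1.309 -0.     2.155]
jaw yaw -0.1644 xaxis [-0.0021 -0.0014 -1.    ]
t 13.05 pos [0.5864 0.2613 0.1586] F [-0.7  0.4  0.2] M [-0.04  0.01  0.  ] w 0.064 q [ 0.419  0.563  0.298  1.309 -0.     2.155]
jaw yaw -0.1644 xaxis [-0.0021 -0.0014 -1.    ]
```

>>> {"name": "apply_moves", "arguments": {"targets": [0.05,0.016,0.005,-0.04,0,0,0.75,0.12,0.016,0.005,-0.04,0,0,0.75,0.2,0.016,0.005,-0.04,0,0,0.75,0.28,0.016,0.005,-0.04,0,0,0.75,0.35,0.016,0.005,-0.04,0,0,0.75,0.4,0.016,0.005,-0.04,0,0,0.75,0.43,0.016,0.005,-0.04,0,0,0.75,0.43,0.016,0.005,-0.04,0,0,0.75,0.43,0.016,0.005,-0.04,0,0,0.75]}}

```text
clock: 13.8
eef_pos: [0.589, 0.2654, 0.0521]
tool_rot: [0.051, 0.705, -0.052, 0.705]
ft_force: [-0.5, -0.5, -0.5]
grip_width: 0.0643
```

```bash
python3 look.py 16 wrist; python3 look.py 16b
```

```text
t 13.8 pos [0.589  0.2654 0.0521] F [-0.5 -0.5 -0.5] M [0.02 0.07 0.01] w 0.0643 q [0.423 0.647 0.156 1.08  0.    2.14 ]
jaw yaw -0.1457 xaxis [-3.e-04 -1.e-04 -1.e+00]
t 13.85 pos [0.5895 0.2657 0.053 ] F [ 0.3 -1.2  0. ] M [-0.01  0.01 -0.05] w 0.0639 q [0.423 0.646 0.157 1.081 0.    2.14 ]
jaw yaw -0.1458 xaxis [ 1.1e-03  5.0e-04 -1.0e+00]
```

View pics/wrist16.png

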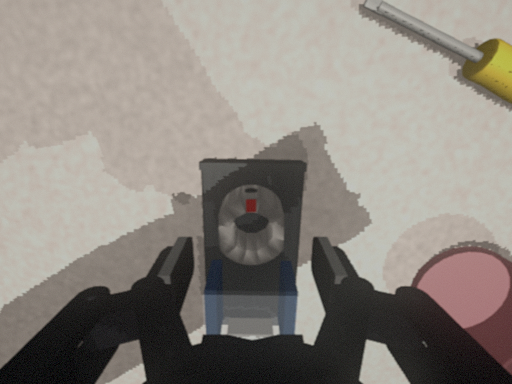

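```bash
cat > collar.py <<'E'
import sys
from h import *
tag=sys.argv[1];zt=float(sys.argv[2])
o=np.load(f'pics/obs{tag}.npz');C=cam('wrist',o);I=cv2.imread(f'pics/wrist{tag}.png');P=cloud(C,np.load(f'pics/wrist{tag}.npy'));M=R.from_quat(o['tool_rot']).as_matrix()
t=(P-o['eef_pos'])@M
m=(abs(P[...,2]-zt)<.005)&(np.hypot(t[...,1],t[...,2])<.035)
k,lab,st,cen=cv2.connectedComponentsWithStats(m.astype(np.uint8));i=1+st[1:,4].argmax();m=lab==i
q=t[m];r=cv2.minAreaRect(q[:,1:].astype(np.float32));print('tool(y,z) rect',r,'percent',np.percentile(q[:,1],[.5,99.5]),np.percentile(q[:,2],[.5,99.5]),'zmed',np.median(P[m][:,2]))
# bore ellipse: fill
h=cv2.morphologyEx(m.astype(np.uint8),cv2.MORPH_CLOSE,np.ones((3,3)))
cs,hi=cv2.findContours(h,cv2.RETR_CCOMP,cv2.CHAIN_APPROX_NONE)
for c,hh in zip(cs,hi[0]):
    if len(c)>15:
        pts=np.array([(plane(C,u,v,zt)-o['eef_pos'])@M for u,v in c[:,0]])
        print('hole' if hh[3]>=0 else 'outer',cv2.minEnclosingCircle(pts[:,1:].astype(np.float32)))
E
python3 collar.py 16 .036
```

```text
tool(y,z) rect ((-0.0002399832010269165, -0.0007161982357501984), (0.039925068616867065, 0.046309906989336014), 89.60043334960938) percent [-0.02250068  0.0225848 ] [-0.02038881  0.01900551] zmed 0.03524181976581184
outer ((0.0008215688867494464, -0.0008827440906316042), 0.023724563419818878)
hole ((0.0012273011961951852, -0.0006185160018503666), 0.013612110167741776)
```

>>> {"name": "apply_moves", "arguments": {"targets": [0.03,0,0,0,0,0,0.75,0.06,0,0,0,0,0,0.75,0.09,0,0,0,0,0,0.75,0.12,0,0,0,0,0,0.75,0.145,0,0,0,0,0,0.75,0.16,0,0,0,0,0,0.75,0.16,0,0,0,0,0,0.75,0.16,0,0,0,0,0,0.75]}}

```text
clock: 14.52
eef_pos: [0.5887, 0.2656, 0.0118]
tool_rot: [0.051, 0.705, -0.052, 0.705]
ft_force: [0.4, 0.8, -0.3]
grip_width: 0.0639
```

```bash
python3 look.py 17 wrist
```

```text
t 14.52 pos [0.5887 0.2656 0.0118] F [ 0.4  0.8 -0.3] M [ 0.01  0.04 -0.01] w 0.0639 q [ 0.424  0.687  0.114  0.999 -0.     2.141]
jaw yaw -0.146 xaxis [-8.e-04 -4.e-04 -1.e+00]
```

View pics/wrist17.png

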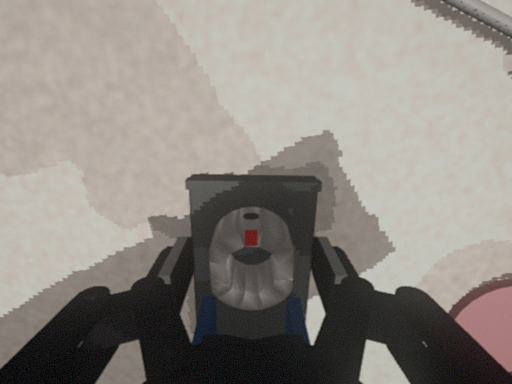

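>>> {"name": "apply_moves", "arguments": {"targets": [0,0,0,0,0,0,0.65,0,0,0,0,0,0,0.57,0,0,0,0,0,0,0.52,0,0,0,0,0,0,0.48,0,0,0,0,0,0,0.44,0,0,0,0,0,0,0.3,0,0,0,0,0,0,0,0,0,0,0,0,0,0,0,0,0,0,0,0,0]}}

```text
clock: 15.32
eef_pos: [0.5893, 0.2659, 0.0129]
tool_rot: [0.052, 0.705, -0.051, 0.706]
ft_force: [0.6, -0.1, 4.9]
grip_width: 0.0388
```

```bash
python3 look.py 18 wrist; python3 collar.py 18 .036
```

```text
t 15.32 pos [0.5893 0.2659 0.0129] F [ 0.6 -0.1  4.9] M [-0.    0.23 -0.04] w 0.0388 q [0.424 0.686 0.115 0.999 0.    2.141]
jaw yaw -0.146 xaxis [ 9.e-04  5.e-04 -1.e+00]
tool(y,z) rect ((0.0022095704916864634, -0.0028098560869693756), (0.04828227311372757, 0.05435998737812042), 34.838069915771484) percent [-0.0228476   0.02214413] [-0.03196316  0.03193383] zmed 0.035209273156486906
outer ((0.0034992217551916838, 2.0228326320648193e-05), 0.03435427322983742)
hole ((0.0012735818745568395, -0.00016549555584788322), 0.013291243463754654)
```

View pics/wrist18.png

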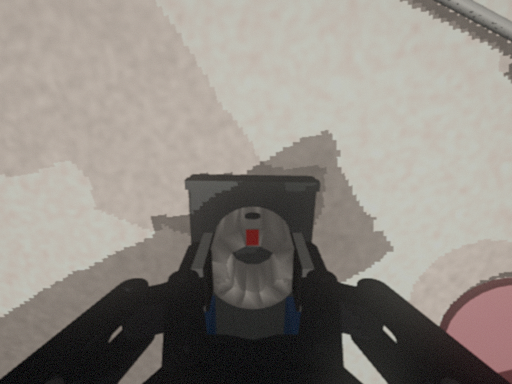

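Gripped at ≈ 39 mm. Lifting.

>>> {"name": "apply_moves", "arguments": {"targets": [-0.02,0,0,0,0,0,0,-0.06,0,0,0,0,0,0,-0.12,0,0,0,0,0,0,-0.2,0,0,0,0,0,0,-0.29,0,0,0,0,0,0,-0.38,0,0,0,0,0,0,-0.46,0,0,0,0,0,0,-0.53,0,0,0,0,0,0,-0.58,0,0,0,0,0,0,-0.6,0,0,0,0,0,0]}}

```text
clock: 16.2
eef_pos: [0.5899, 0.2661, 0.1653]
tool_rot: [0.052, 0.704, -0.051, 0.706]
ft_force: [0.3, 0.2, -1.2]
grip_width: 0.0387
```

```bash
python3 look.py 19 wrist
```

```text
t 16.2 pos [0.5899 0.2661 0.1653] F [ 0.3  0.2 -1.2] M [0.03 0.   0.01] w 0.0387 q [ 0.424  0.564  0.319  1.322 -0.     2.141]
jaw yaw -0.1461 xaxis [ 0.0036  0.0016 -1.    ]
```

View pics/wrist19.png

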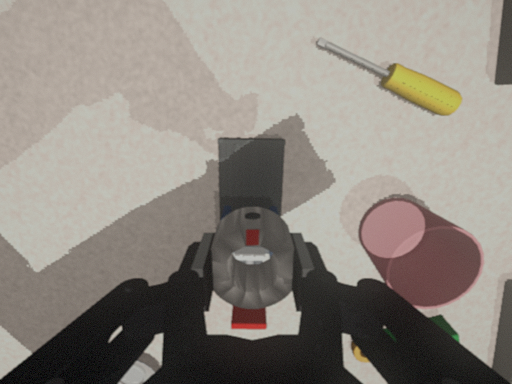

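>>> {"name": "apply_moves", "arguments": {"targets": [0,-0.03,0,0,0,0,0,0,-0.08,0,-0.03,0,0,0,0,-0.16,0.01,-0.06,0,0,0,0,-0.25,0.01,-0.1,0,0,0,0,-0.35,0.015,-0.14,0,0,0,0,-0.45,0.02,-0.18,0,0,0,0,-0.55,0.025,-0.22,0,0,0,0,-0.65,0.03,-0.25,0,0,0,0,-0.74,0.035,-0.28,0,0,0,0,-0.81,0.039,-0.292,0,0,0,0,-0.85,0.039,-0.292,0,0,0]}}

```text
clock: 17.17
eef_pos: [0.5661, 0.0513, 0.1607]
tool_rot: [0.0, 0.708, -0.001, 0.706]
ft_force: [-0.5, -0.4, -2.3]
grip_width: 0.039
```

```bash
python3 look.py 20
```

```text
t 17.17 pos [0.5661 0.0513 0.1607] F [-0.5 -0.4 -2.3] M [ 0.02 -0.06  0.01] w 0.039 q [ 9.100e-02  4.160e-01  6.700e-02  1.225e+00 -1.000e-03  1.664e+00]
jaw yaw -0.0024 xaxis [-0.0034 -0.0011 -1.    ]
```

>>> {"name": "apply_moves", "arguments": {"targets": [0,-0.04,-0.01,0,0,0,0,0,-0.1,-0.02,0,0,0,0,0,-0.19,-0.03,0,0,0,0,0,-0.29,-0.04,0,0,0,0,0,-0.4,-0.05,0,0,0,0,0,-0.51,-0.06,0,0,0,0,0,-0.61,-0.07,0,0,0,0,0,-0.7,-0.08,0,0,0,0,0,-0.77,-0.084,0,0,0,0,0,-0.82,-0.084,0,0,0,0,0,-0.846,-0.084,0,0,0,0,0,-0.846,-0.084,0,0,0,0]}}

```text
clock: 18.17
eef_pos: [0.5466, -0.1583, 0.1619]
tool_rot: [0.001, 0.707, -0.0, 0.707]
ft_force: [0.7, 0.9, -1.0]
grip_width: 0.0389
```

```bash
python3 look.py 21 wrist side scene; python3 look.py 21b;python3 -c "
from h import *
crop(cv2.imread('pics/side21.png'),'i21',220,60,340,200,5)
crop(np.clip(cv2.imread('pics/scene21.png')*1.8,0,255).astype(np.uint8),'s21',130,120,270,270,5)
crop(np.clip(cv2.imread('pics/wrist21.png')*1.8,0,255).astype(np.uint8),'w21',180,150,330,320,4.5)"
```

```text
t 18.17 pos [ 0.5466 -0.1583  0.1619] F [ 0.7  0.9 -1. ] M [ 0.02 -0.01  0.04] w 0.0389 q [-0.282  0.414  0.067  1.224  0.     1.29 ]
jaw yaw -0.0013 xaxis [-5.e-04  2.e-04 -1.e+00]
t 18.32 pos [ 0.5467 -0.1565  0.1621] F [ 0.3 -0.6 -0.1] M [-0.   -0.02  0.06] w 0.0391 q [-2.790e-01  4.130e-01  6.600e-02  1.225e+00  1.000e-03  1.291e+00]
jaw yaw 0.0012 xaxis [-3.e-04  6.e-04 -1.e+00]
```

View pics/i21.png

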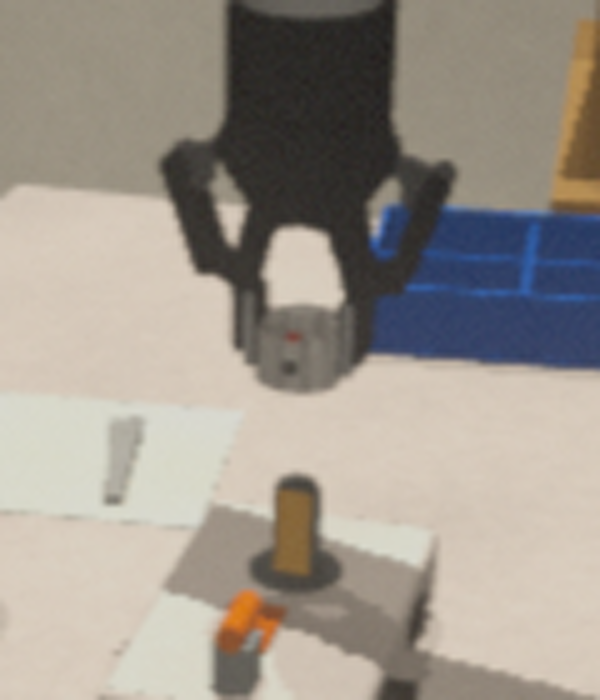

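View pics/w21.png

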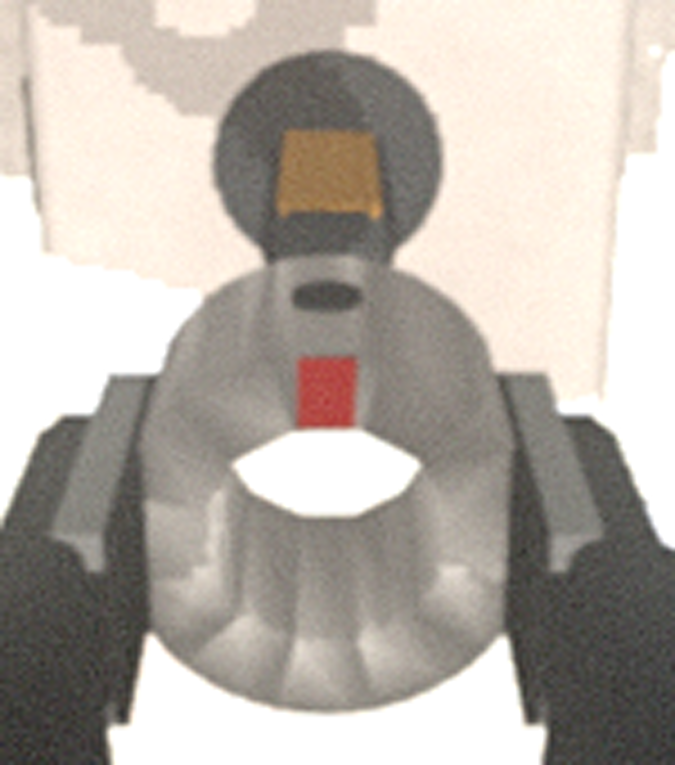

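View pics/s21.png

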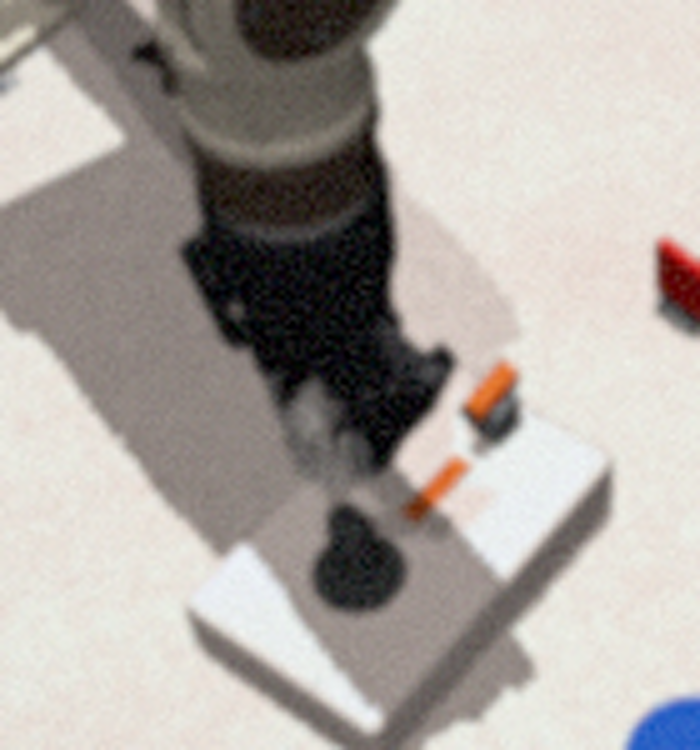

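Mark (crop col 328) and flat (col 329) line up, so x and yaw agree. Checking y by casting rays at the two known heights.

```bash
python3 - <<'E'
from h import *
o=np.load('pics/obs21.npz');C=cam('wrist',o);p=o['eef_pos'];print(p)
f=lambda x,y:(180+x/4.5,150+y/4.5)
zt=p[2]+.0231
a=plane(C,*f(328,258),zt);b=plane(C,*f(328,712),zt);print('collar top edges',a,b,(a+b)/2-p)
l=plane(C,*f(147,470),zt);r=plane(C,*f(512,470),zt);print(l,r,(l+r)/2-p)
for x,z in ((280,.1),(381,.1)):
    s=plane(C,*f(x,213),z);print('flat top corner',s)
bore=plane(C,*f(328,428),zt);print('bore far edge',bore-p)
c=(a+b)/2
s=(plane(C,*f(280,213),.1)+plane(C,*f(381,213),.1))/2
print('axis cam',s-[0,.0075,0],'collar centre',c,'move by',s-[0,.0075,0]-c)
E
python3 look.py 22;python3 collar.py 21 .185
```

```text
[ 0.54655977 -0.15826238  0.1618858 ]
collar top edges [ 0.5467288  -0.12607744  0.1849858 ] [ 0.54666483 -0.18115322  0.1849858 ] [0.00013704 0.00464706 0.0231    ]
[ 0.52763913 -0.15003697  0.1849858 ] [ 0.56607806 -0.15010985  0.1849858 ] [0.00029882 0.00818898 0.0231    ]
flat top corner [ 0.53879925 -0.15186741  0.1       ]
flat top corner [ 0.55583549 -0.15190012  0.1       ]
bore far edge [0.00014694 0.01316424 0.0231    ]
axis cam [ 0.54731737 -0.15938377  0.1       ] collar centre [ 0.54669682 -0.15361533  0.1849858 ] move by [ 0.00062055 -0.00576844 -0.0849858 ]
t 18.32 pos [ 0.5467 -0.1565  0.1621] F [ 0.3 -0.6 -0.1] M [-0.   -0.02  0.06] w 0.0391 q [-2.790e-01  4.130e-01  6.600e-02  1.225e+00  1.000e-03  1.291e+00]
jaw yaw 0.0012 xaxis [-3.e-04  6.e-04 -1.e+00]
tool(y,z) rect ((0.0021129241213202477, 0.002651657909154892), (0.054489292204380035, 0.0485709086060524), 54.985107421875) percent [-0.0227518   0.02219002] [-0.03176775  0.03191242] zmed 0.1842207956729703
outer ((0.003813211340457201, 0.00023716315627098083), 0.03409506380558014)
hole ((0.0012083236360922456, -6.550316902576014e-05), 0.013215058483183384)
```

>>> {"name": "apply_moves", "arguments": {"targets": [0.03,-0.004,0,0,0,0,0,0.07,-0.006,0,0,0,0,0,0.11,-0.006,0,0,0,0,0,0.15,-0.006,0,0,0,0,0,0.18,-0.006,0,0,0,0,0,0.2,-0.006,0,0,0,0,0,0.2,-0.006,0,0,0,0,0,0.2,-0.006,0,0,0,0,0]}}

```text
clock: 18.98
eef_pos: [0.5464, -0.1589, 0.1118]
tool_rot: [0.0, 0.707, 0.0, 0.707]
ft_force: [-0.9, -0.4, -0.3]
grip_width: 0.0389
```

```bash
python3 look.py 23 wrist side scene; python3 look.py 23b;python3 -c "
from h import *
crop(cv2.imread('pics/side23.png'),'i23',230,90,330,200,6)
crop(np.clip(cv2.imread('pics/scene23.png')*2.5,0,255).astype(np.uint8),'s23',170,190,240,260,8)
crop(np.clip(cv2.imread('pics/wrist23.png')*1.8,0,255).astype(np.uint8),'w23',180,150,330,320,4.5)"
```

```text
t 18.98 pos [ 0.5464 -0.1589  0.1118] F [-0.9 -0.4 -0.3] M [-0.01  0.01 -0.02] w 0.0389 q [-0.283  0.452 -0.01   1.109  0.     1.288]
jaw yaw -0.0001 xaxis [-9.e-04  3.e-04 -1.e+00]
t 19.13 pos [ 0.5472 -0.1592  0.1129] F [ 1.3  0.3 -0.8] M [0.03 0.06 0.04] w 0.0392 q [-0.283  0.451 -0.009  1.109 -0.     1.288]
jaw yaw -0.0001 xaxis [ 1.2e-03 -4.0e-04 -1.0e+00]
```

View pics/i23.png

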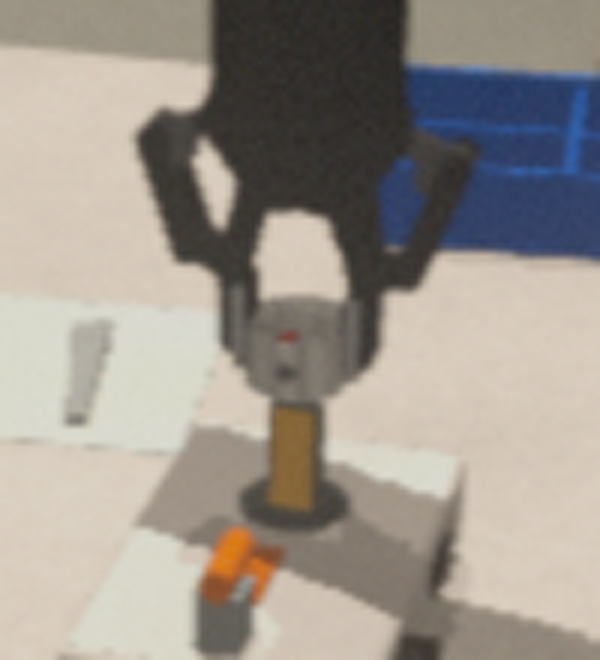

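View pics/w23.png

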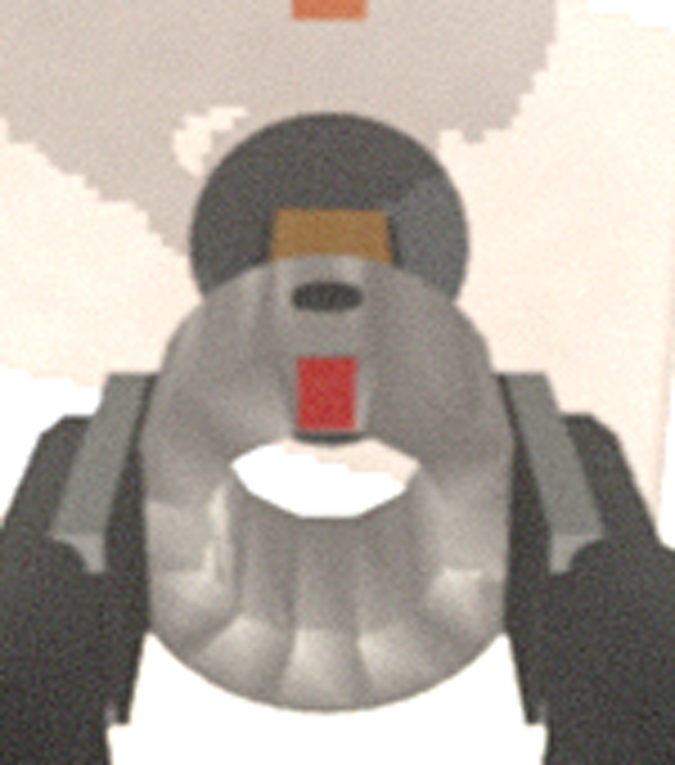

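View pics/s23.png

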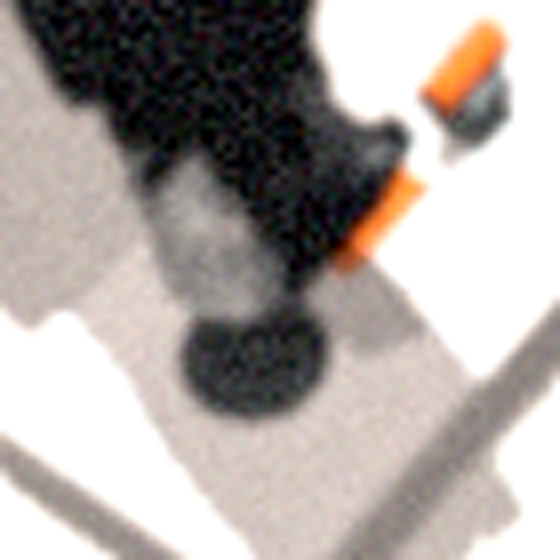

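Mark and flat are still in line. Descending slowly while watching the force.

>>> {"name": "apply_moves", "arguments": {"targets": [0.01,0,0,0,0,0,0,0.02,0,0,0,0,0,0,0.03,0,0,0,0,0,0,0.038,0,0,0,0,0,0,0.046,0,0,0,0,0,0,0.052,0,0,0,0,0,0,0.052,0,0,0,0,0,0]}}

```text
clock: 19.72
eef_pos: [0.5463, -0.1589, 0.0988]
tool_rot: [0.0, 0.707, 0.0, 0.707]
ft_force: [0.9, 0.7, -0.6]
grip_width: 0.0389
```

```bash
python3 look.py 24 wrist; python3 -c "
from h import *
crop(np.clip(cv2.imread('pics/wrist24.png')*1.8,0,255).astype(np.uint8),'w24',180,150,330,320,4.5)"
```

```text
t 19.72 pos [ 0.5463 -0.1589  0.0988] F [ 0.9  0.7 -0.6] M [-0.01  0.02  0.02] w 0.0389 q [-0.283  0.464 -0.029  1.079 -0.     1.288]
jaw yaw -0.0 xaxis [-8.e-04  2.e-04 -1.e+00]
```

View pics/w24.png

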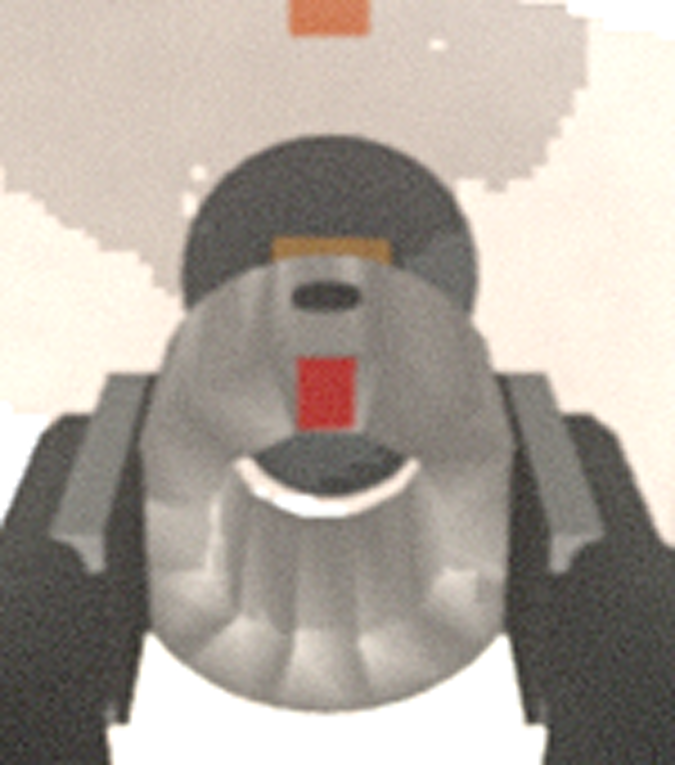

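The shaft end is inside the bore with an even bright gap around it and no force. Continuing.

>>> {"name": "apply_moves", "arguments": {"targets": [0.008,0,0,0,0,0,0,0.016,0,0,0,0,0,0,0.024,0,0,0,0,0,0,0.032,0,0,0,0,0,0,0.04,0,0,0,0,0,0,0.04,0,0,0,0,0,0]}}

```text
clock: 20.27
eef_pos: [0.5463, -0.1589, 0.0887]
tool_rot: [0.0, 0.707, 0.0, 0.707]
ft_force: [0.1, -0.2, -1.1]
grip_width: 0.039
```

```bash
python3 look.py 25 wrist; python3 -c "
from h import *
crop(np.clip(cv2.imread('pics/wrist25.png')*1.8,0,255).astype(np.uint8),'w25',180,150,330,320,4.5)"
```

```text
t 20.27 pos [ 0.5463 -0.1589  0.0887] F [ 0.1 -0.2 -1.1] M [ 0.05  0.03 -0.05] w 0.039 q [-0.283  0.473 -0.042  1.056 -0.     1.288]
jaw yaw -0.0 xaxis [-9.e-04  3.e-04 -1.e+00]
```

View pics/w25.png

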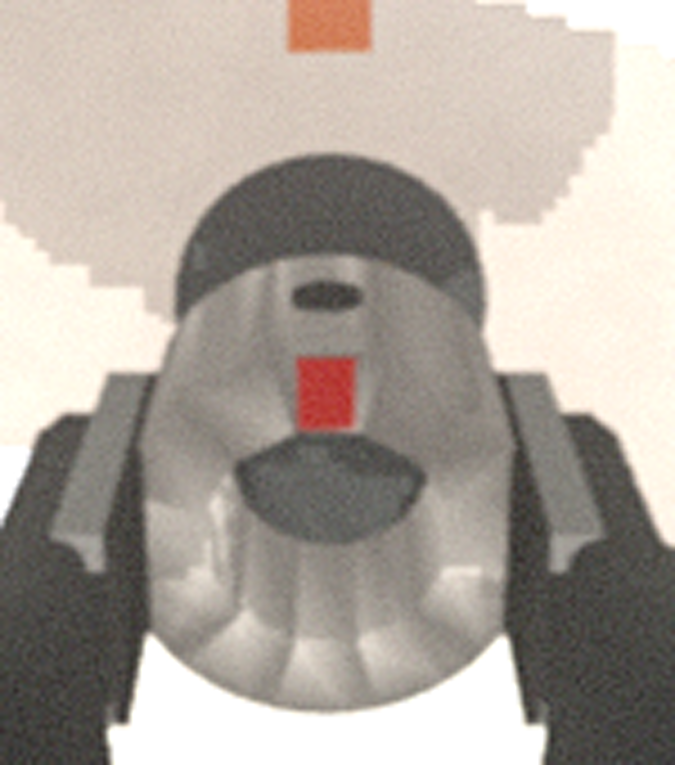

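>>> {"name": "apply_moves", "arguments": {"targets": [0.008,0,0,0,0,0,0,0.016,0,0,0,0,0,0,0.024,0,0,0,0,0,0,0.032,0,0,0,0,0,0,0.04,0,0,0,0,0,0,0.04,0,0,0,0,0,0,0.04,0,0,0,0,0,0]}}

```text
clock: 20.9
eef_pos: [0.5465, -0.1589, 0.0791]
tool_rot: [0.0, 0.707, 0.0, 0.707]
ft_force: [0.6, 0.2, 0.0]
grip_width: 0.039
```

```bash
python3 look.py 26 wrist; python3 -c "
from h import *
crop(np.clip(cv2.imread('pics/wrist26.png')*1.8,0,255).astype(np.uint8),'w26',180,150,330,320,4.5)
o=np.load('pics/obs26.npz');C=cam('wrist',o);P=cloud(C,np.load('pics/wrist26.npy'));M=R.from_quat(o['tool_rot']).as_matrix();t=(P-o['eef_pos'])@M
z=P[...,2];r=np.hypot(t[...,1],t[...,2])
print('shaft z',np.median(z[r<.006]),(r<.006).sum(),'collar ring z',np.median(z[(r>.0155)&(r<.0185)]))
"
```

```text
t 20.9 pos [ 0.5465 -0.1589  0.0791] F [0.6 0.2 0. ] M [-0.02  0.    0.05] w 0.039 q [-0.283  0.483 -0.055  1.034 -0.     1.288]
jaw yaw 0.0 xaxis [-4.e-04  1.e-04 -1.e+00]
shaft z 0.0991865541909214 404 collar ring z 0.1014008767284539
```

View pics/w26.png

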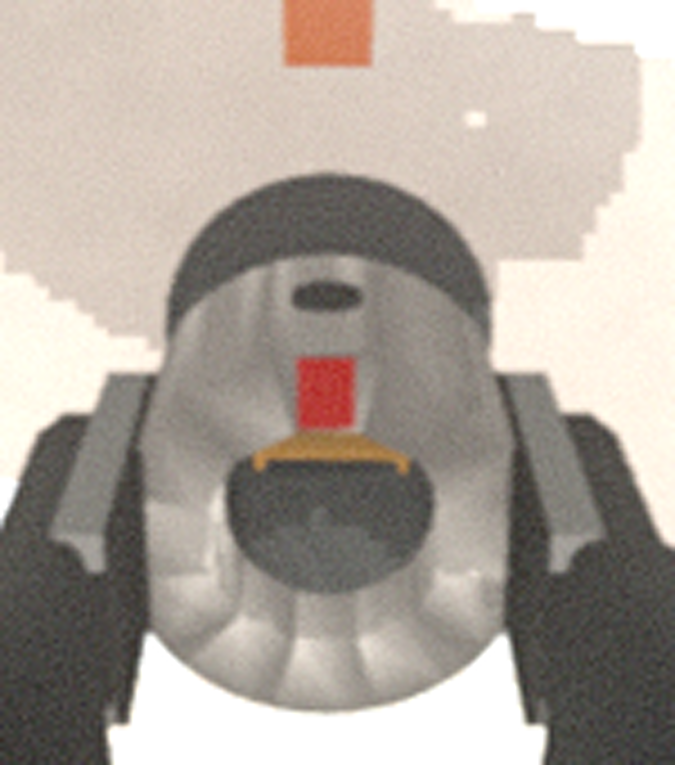

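By depth the collar's top is 2.2 mm above the shaft's, which matches the kinematic figure. Lowering 2.2 mm.

>>> {"name": "apply_moves", "arguments": {"targets": [0.005,0,0,0,0,0,0,0.009,0,0,0,0,0,0,0.009,0,0,0,0,0,0,0.009,0,0,0,0,0,0,0.009,0,0,0,0,0,0,0.009,0,0,0,0,0,0]}}

```text
clock: 21.45
eef_pos: [0.5467, -0.159, 0.0771]
tool_rot: [-0.0, 0.707, -0.0, 0.707]
ft_force: [0.7, -1.2, -1.1]
grip_width: 0.0391
```

```bash
python3 look.py 27 wrist side scene; python3 -c "
from h import *
crop(np.clip(cv2.imread('pics/wrist27.png')*1.8,0,255).astype(np.uint8),'w27',180,150,330,320,4.5)
crop(cv2.imread('pics/side27.png'),'i27',220,110,330,220,6)
o=np.load('pics/obs27.npz');C=cam('wrist',o);P=cloud(C,np.load('pics/wrist27.npy'));M=R.from_quat(o['tool_rot']).as_matrix();t=(P-o['eef_pos'])@M
z=P[...,2];r=np.hypot(t[...,1],t[...,2])
print('shaft z',np.median(z[r<.006]),(r<.006).sum(),'collar ring z',np.median(z[(r>.0155)&(r<.0185)]))
"; python3 look.py 28
```

```text
t 21.45 pos [ 0.5467 -0.159   0.0771] F [ 0.7 -1.2 -1.1] M [ 0.05  0.03 -0.  ] w 0.0391 q [-0.283  0.485 -0.057  1.028 -0.     1.288]
jaw yaw -0.0 xaxis [ 1.e-04 -1.e-04 -1.e+00]
shaft z 0.09932325842121803 414 collar ring z 0.09943106865495166
t 21.6 pos [ 0.5467 -0.159   0.0771] F [ 0.5 -0.  -0.7] M [ 0.01 -0.02  0.02] w 0.039 q [-0.283  0.485 -0.057  1.028 -0.     1.288]
jaw yaw 0.0 xaxis [ 0. -0. -1.]
```

View pics/w27.png

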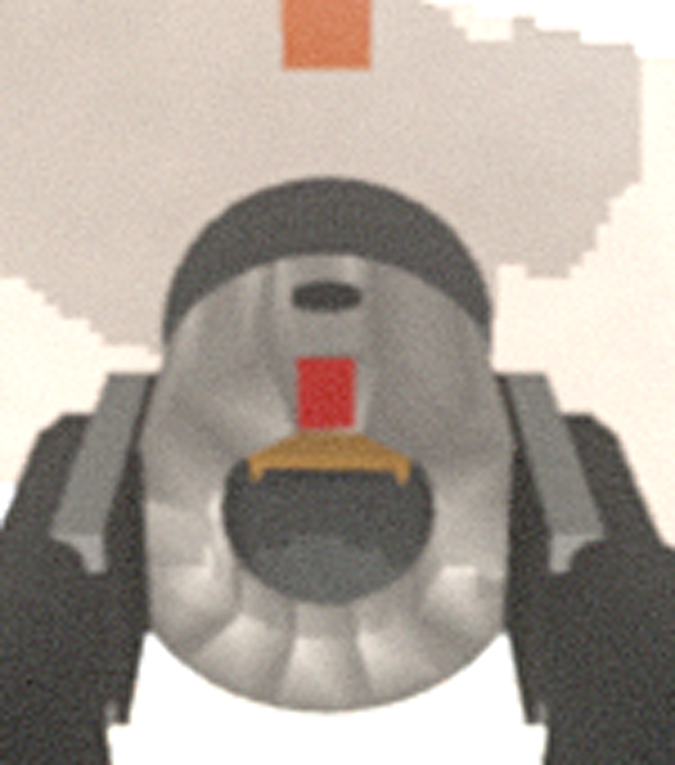

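View pics/i27.png

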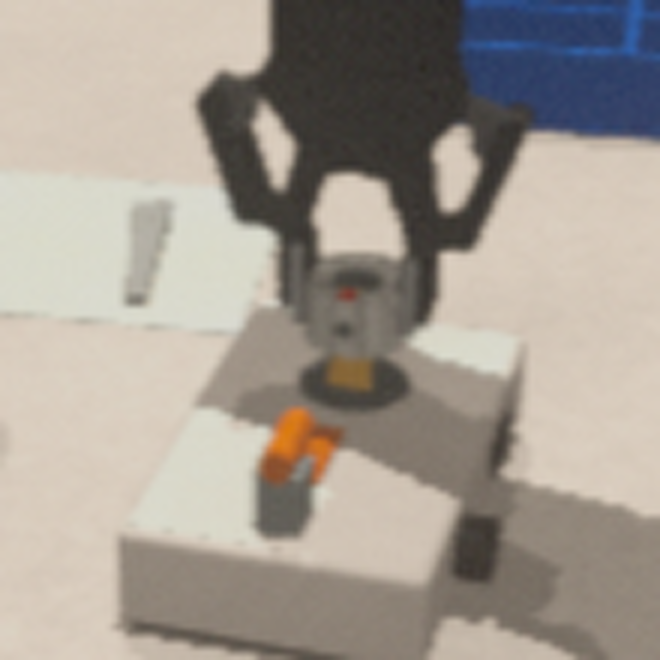

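View pics/scene27.png

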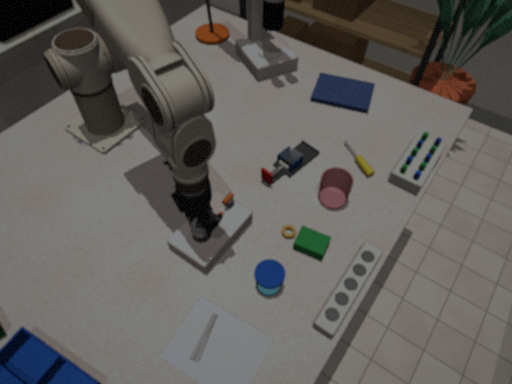

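Collar top and shaft top are at equal depth (99.4 vs 99.3 mm). The screw is over the flat, brass shows below the collar so it clears the housing, and nothing else has moved. Handing in.

```bash
python3 -c "
from workcell import bot
print(bot.job_done()); o=bot.get_obs(); print(o['clock'],o['grip_width'],o['eef_pos'])"
```

```text
the job is handed in; nothing more can be done
None
the job is handed in; nothing more can be done
```

The job is done and handed in at about 21.6 s. The arm is still gripping the collar on the shaft.

- **Ejector:** I pushed the plate to its end stop, where it stopped moving and the force rose to about 11 N. The collar came out onto the platform and the ejector sprang back home.
- **Shaft:** I gripped it across the flat (opening read about 18.7 mm) and turned it from about -1.17 rad until the flat faced the guide. The jaw angle was within 0.002 rad. A coarse camera check read -0.035 rad, which is within its own error.
- **Collar:** I gripped it on its wrench flats and slid it on with the red mark in line with the flat. Lateral forces stayed near zero.

The last checks agreed. The collar's top was at 99.4 mm and the shaft's at 99.3 mm by depth, and the arm's own height readings matched. Brass was visible between the collar and the housing. The grip opening was 39 mm with about 1 N on the wrist, and no bystander looked moved in the scene view.

Camera and grip estimates of the shaft axis's y position differed by about 1.5 to 3 mm. I went in at a value between them, and the collar went on without touching.

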